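# Fold and pack the bench kit

### The arm

A 6-joint arm with a two-finger parallel gripper is mounted at the origin on the work surface. World frame = base frame: x ahead of the robot, y to its left, z up, the work surface at z = 0. Lengths are in m, angles in rad, forces in N, time in s.
With the tool pointing down it reaches from about 0.3 to 0.775 m from the base axis. Payload 14.6 kg.
Tool frame: the origin (TCP) lies on the mounting face of the last link; the fingertips stand 173 mm ahead of it and the grasp point (between the pads) lies 155 mm ahead of it; z points along the fingers, y is the direction in which the jaws open and shut (so a half turn about z gives the same grasp; the last joint's range is limited). The gripper opens to 85 mm and grips with 20 to 120 N. Pads are 22 mm wide; open, the fingers measure 114 mm over their backs; the gripper's body (76 mm by 85 mm) begins 54 mm behind the grasp point. The pads swing forward as they close: fully open they stand 13 mm farther back than shut.
Start: joints at [-1.389, 0.3, 1.521, -0, 1.321, -0.067], TCP at [0.135, -0.533, 0.405] pointing down, gripper open.
Joint ranges: [-3.03, 3.03], [-0.79, 2.21], [0.23, 2.52], [-1.04, 4.18], [0, 3.07], [-2.55, 2.55]. Speed limits (rad/s): [2.22, 2.22, 2.57, 3.14, 3.14, 3.14].

### API

Orientations are given as a unit quaternion [x, y, z, w].
In Python, from workcell import telemetry, imaging, workorder gives the robot as it stands.
- The arm moves only by the shell command python3 -m inch 'ROWS' [FORCE]. ROWS is JSON, a list of rows, each an object of numbers: "x", "y", "z": the shift along the tool's x, y, z in units of 25 mm (1.0 is 25 mm); "rx", "ry", "rz": the turn, a rotation vector about the tool's x, y, z in units of 5 degrees (1.0 is 5 degrees); "hand": the opening, from 0 (shut) to 1 (fully open). In form: [{"x": .., "y": .., "z": .., "rx": .., "ry": .., "rz": .., "hand": ..}, ...]. A call has 1 to 20 rows; each row is the pose to reach, as a shift and turn from the pose commanded when the call began, along the tool's axes at that moment; what a row does not reach only later rows make up. A row lasts 1/8 s, in which the tool goes at most 62.5 mm and 10.7 degrees, less where a joint would pass 70% of its speed; a pose out of reach is approached as far as the arm can. A call with a gripper value outside its range is refused whole. The fingers move at their own pace and stop on an object; FORCE is the grip in N (left out, the last holds). Time passes only in rows, so rows that repeat a pose let the fingers close. It gives the time, the measured TCP pose, the force and the opening at its end, in the units of the state.
- telemetry.sense(): the state, without advancing time (a new reading comes with each control period).
- imaging.read_camera(name): name is "scene" or "side" or "wrist"; returns the picture (384x512x3 uint8, blue, green, red); there is no depth.
- imaging.camera_info(name): a dict with "intrinsics" (3x3 intrinsics, pixels), "k1" (the pictures are not rectified: a ray, as slopes to the right and down, at radius r is drawn at 1 + k1 r^2 times it, then the intrinsics apply), "extrinsics" (4x4, takes a point from world to camera coordinates). Camera axes: x right, y up, looking along -z (the intrinsics and any distortion apply to the point x, -y, -z); pixel columns grow to the right and rows downward; lengths in m; the calibration is good to about 2 mm. A picture is of the moment at which its call begins: read the wrist's pose just before it. camera_info takes no time and is no camera call; for the wrist camera it gives the pose at the moment of the call.
- workorder.sign_off(): hands the job in, once; it reports no verdict.
The state is a dict: "time_s": time; "joints": joint angles; "joint_vel": joint speeds; "effort": joint torques, N m; "tool_pos": TCP position; "eef_rot": TCP orientation; "ft_force": force on the tool from outside, world axes, zero at the start; "wrist_torque": the same for the moment, N m; "grip_width": opening from 0.0 (shut) to 1.0 (fully open).
Only numpy, scipy, OpenCV 4.12 (cv2) and the standard library are available. Lean on these libraries where they do the work, as an engineer would, in place of code of your own. Each camera call takes 0.05 s, during which the arm holds its last target.

### The job

Pack the measuring kit away: fold the thermometer's probe in against its body and close the slide box's lid, then lay the folded thermometer flat in the long pocket and the closed slide box flat in the short pocket of the sloped case (either way round lengthwise, display and box lid upward). With both fully seated, swing the clear case lid fully shut, and leave the bottle, the beaker and the cork ring where they stand.

Things in the scene. Friction and masses are not known exactly. Their poses are not given: they have to be found in the camera images.
- thermo_center (a point): Centre, half-way up (13 mm), of the loose folding probe thermometer, 160 g: white body, small grey-green display on top. Folded footprint 120 mm (own x) by 34 mm (own y), 26 mm high (z up). Lies flat on the bench, probe swung out. The white body spans y = -17 to +8 mm; the folded probe lies along the +y side, y = +9 to +16 mm.
- probe_hinge (a point): Point on the thermometer probe's upright hinge axis, at x = -50, y = +12.5, z = +1 mm from thermo_center, 14 mm above the thermometer's underside. The point's own x runs along the probe away from the hinge. The probe is a red sleeve 60 mm long, 7 mm thick, 14 mm high (from 7 to 21 mm above the underside), then a 4.4 mm steel rod ending 104 mm from the hinge.
- probe (a joint): Probe angle in rad: 0 = folded along the body (pointing along thermo_center's +x), growing as the probe swings counter-clockwise seen from above, away from the body on its +y side; limit 1.8. Light friction (0.012 Nm) keeps it where it is left; it does not spring.
- box_center (a point): Centre, half-way up its closed height (19 mm above its underside), of the loose green hinged slide box holding glass slides, 260 g: 84 mm (own x) by 40 mm (own y), 38 mm high closed (own z up); base 25 mm high, lid 13 mm. Stands upright on the bench with its lid open.
- box_hinge (a point): Middle of the slide box lid's hinge line, at x = 0, y = +20, z = +6 mm from box_center (25 mm above the underside); the line runs along the box's x. The closed lid reaches 40 mm from the hinge to the box's -y side and is 13 mm thick (its outer face 13 mm above the hinge line).
- box_lid (a joint): Slide box lid angle in rad: 0 = closed, about 1.57 = upright above the +y edge, limit 2.0 (leaning back). Light friction (0.008 Nm) keeps it where it is left, so it must be pushed right down.
- pocket_long (a point): Floor centre of the long yellow-floored pocket in the blue case's dark foam, for the thermometer: 128 mm (own x) by 42 mm (own y), 10 mm deep. z is the case's normal, leaning 30 deg from vertical towards its low front, which faces the robot; x runs up the slope to the lid's hinge. The foam (160 x 160 mm) is centred 37 mm to this pocket's -y. The case is fixed.
- pocket_short (a point): Centre of the floor of the short yellow-floored pocket, for the slide box: 92 mm (own x) by 48 mm (own y), 10 mm deep, axes as for pocket_long and 77 mm to its -y side.
- lid_hinge (a point): Middle of the case lid's hinge line, on the case's upper far edge at foam-top level, 80 mm up the slope from the foam's centre. Turns with the lid: the lid extends 160 mm along this point's -x, 80 mm either way along y (the hinge line), and from 0 to 36 mm along +z, where its flat outer face lies. It is a clear tray 32 mm deep inside, walls 4 mm.
- lid_lip (a point): Centre of the blue lip on the lid's free edge, 166 mm from the hinge line; the lip is 50 mm wide, 8 mm thick and stands out 12 mm.
- case_lid (a joint): Case lid angle in rad: 0 = shut, 1.57 = at right angles to the sloping case (then leaning 30 degrees over the pockets, towards the robot), limit 2.1. Stiff friction hinge (0.25 Nm): it stays where it is left, and needs some 2 to 4 N at its free edge to move.
- bottle: Bystander: amber jar with white cap, 64 mm across, 120 mm tall, origin at the centre of its underside.
- cork_ring: Bystander: cork flask ring, 90 mm across, 25 mm high, origin at the centre of its underside.
- beaker: Bystander: glass beaker, 72 mm across, 90 mm tall, origin at the centre of its underside.
- thermometer: The whole thermometer, origin at the centre of its folded footprint on its underside, axes as thermo_center.
- slide_box: The whole slide box, origin at the centre of its underside, axes as box_center.
Not all that is in view belongs to the job. Of the things like the thermometer, leave any that is black, blue or yellow; of the rest the larger one is meant.

How it is judged:
By the outcome, as a careful person would: the job done as asked, in the order asked, and still so for the second after the job is handed in, with the robot touching nothing.
It also fails if it takes over 72 s, if anything falls off the work surface, if the arm or the gripper's body presses on something with over 40 N, if the wrist force passes 120 N, or if a joint passes its speed limit or range.

## Working session

There is one attempt and no reset: what is moved stays moved. The work goes in short steps, Python scripts to look and compute and a shell command to move; the robot and the scene stay as the last step left them, time stands still between calls to the robot, and variables do not carry over. Pictures are saved under pics/ and viewed, and the job is handed in when it is done.

```bash
ls; mkdir -p pics
python3 - <<'E'
from workcell import telemetry, imaging
import cv2, numpy as np
print(telemetry.sense())
for n in ("scene","side","wrist"):
    im=imaging.read_camera(n); i=imaging.camera_info(n)
    cv2.imwrite(f"pics/{n}0.png",im)
    print(n,np.round(np.array(i["intrinsics"]),2).tolist(),i["k1"],np.round(np.array(i["extrinsics"]),4).tolist())
E
```

```text
pics
{'time_s': 0.0, 'joints': array([-1.38859977e+00,  3.00466336e-01,  1.52158828e+00, -1.75469055e-05,
        1.32072312e+00, -6.66040022e-02]), 'joint_vel': array([ 1.06896176e-03,  5.47339066e-04, -3.70203119e-04,  1.09452209e-03,
       -4.64094188e-05,  4.24565576e-04]), 'effort': array([-4.17250185e-04, -5.43498051e+01, -3.61791873e+01, -9.78546132e-05,
        4.03125276e-03,  2.99715077e-05]), 'tool_pos': array([ 0.13542005, -0.53302989,  0.40412077]), 'eef_rot': array([ 9.92271814e-01,  1.24081809e-01, -4.27126017e-05, -5.91059472e-04]), 'ft_force': array([ 0.31344053,  0.39596792, -0.44324679]), 'wrist_torque': array([-0.00681964, -0.02630801, -0.03371904]), 'grip_width': 1.0020002048631464}
scene [[399.54, 0.0, 252.33], [0.0, 399.54, 192.41], [0.0, 0.0, 1.0]] 0.019262537269840646 [[-0.2663, 0.9639, -0.0056, 0.1746], [-0.7116, -0.1927, 0.6756, 0.3116], [0.6501, 0.1839, 0.7372, -1.6724], [0.0, 0.0, 0.0, 1.0]]
side [[493.49, 0.0, 258.94], [0.0, 493.49, 185.29], [0.0, 0.0, 1.0]] -0.15564278295517173 [[0.8429, -0.5381, -0.0006, -0.4647], [0.3639, 0.5692, 0.7373, -0.2524], [-0.3964, -0.6217, 0.6756, -1.2751], [0.0, 0.0, 0.0, 1.0]]
wrist [[285.29, 0.0, 258.87], [0.0, 285.29, 188.76], [0.0, 0.0, 1.0]] 0.0015509680509673293 [[0.2463, -0.9692, -0.0014, -0.5494], [0.9196, 0.2342, -0.3154, 0.0412], [0.306, 0.0764, 0.949, -0.3797], [0.0, 0.0, 0.0, 1.0]]
```

View pics/scene0.png

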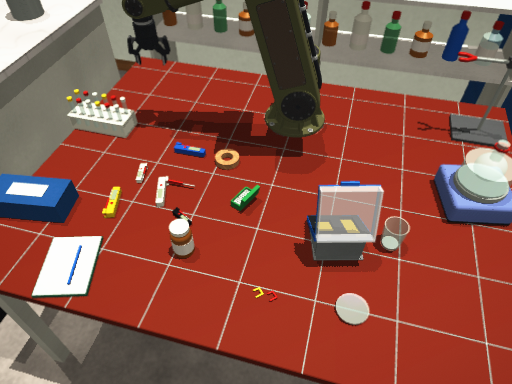

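View pics/side0.png

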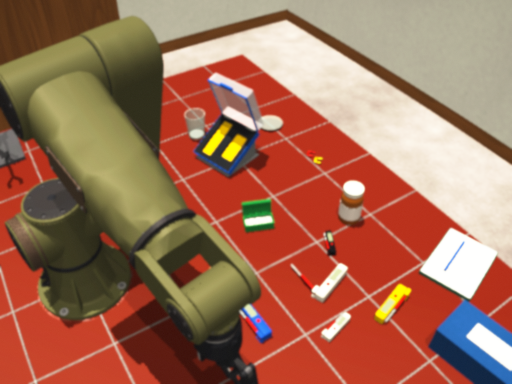

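View pics/wrist0.png

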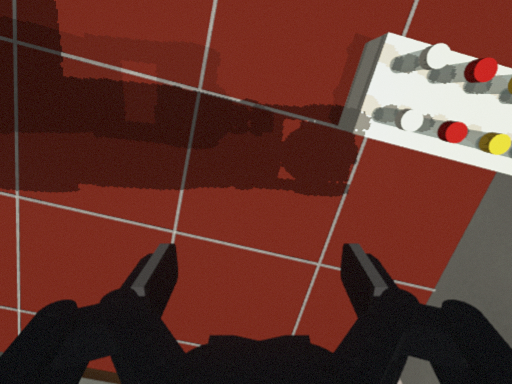

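```bash
cat > h.py <<'E'
import numpy as np, cv2
from workcell import telemetry, imaging
from scipy.spatial.transform import Rotation as R
def info(n):
    i=imaging.camera_info(n); return np.array(i["intrinsics"]),i["k1"],np.array(i["extrinsics"])
def proj(n,P,i=None):
    K,k,E=i or info(n); P=np.atleast_2d(P); c=P@E[:3,:3].T+E[:3,3]
    s=np.stack([c[:,0],-c[:,1]],1)/(-c[:,2:3]); r2=(s**2).sum(1,keepdims=True)
    s=s*(1+k*r2); return s*[K[0,0],K[1,1]]+K[:2,2]
def ray(n,px,i=None):
    K,k,E=i or info(n); d=(np.atleast_2d(px)-K[:2,2])/[K[0,0],K[1,1]]; s=d.copy()
    for _ in range(20): s=d/(1+k*(s**2).sum(1,keepdims=True))
    c=np.stack([s[:,0],-s[:,1],-np.ones(len(s))],1)
    o=-E[:3,:3].T@E[:3,3]; v=c@E[:3,:3]; return o,v/np.linalg.norm(v,axis=1,keepdims=True)
def onz(n,px,z,i=None):
    o,v=ray(n,px,i); return o+v*((z-o[2])/v[:,2:3])
def tri(pxs):  # list of (cam,px[,info])
    A=np.zeros((3,3));b=np.zeros(3)
    for t in pxs:
        o,v=ray(*t) ; v=v[0]; M=np.eye(3)-np.outer(v,v); A+=M;b+=M@o
    p=np.linalg.solve(A,b); return p
def crop(n,im,x0,y0,x1,y1,f,name):
    cv2.imwrite(f"pics/{name}.png",cv2.resize(im[y0:y1,x0:x1],None,fx=f,fy=f,interpolation=cv2.INTER_CUBIC))
def tcp(): s=telemetry.sense(); return np.array(s["tool_pos"]),R.from_quat(s["eef_rot"]),s
def delta(p,Rt):
    """units shift + rotvec to target TCP pose p, rotation Rt from current (measured) pose"""
    p0,R0,_=tcp(); d=R0.inv().apply(np.array(p)-p0)/0.025; r=(R0.inv()*Rt).as_rotvec(degrees=True)/5
    return np.round(d,2),np.round(r,2)
E
python3 - <<'E'
from h import *
sc=cv2.imread("pics/scene0.png"); sd=cv2.imread("pics/side0.png")
a=cv2.resize(sc[140:280,100:300],None,fx=4,fy=4,interpolation=cv2.INTER_CUBIC);cv2.imwrite("pics/a.png",a)
a=cv2.resize(sc[165:275,290:420],None,fx=5,fy=5,interpolation=cv2.INTER_CUBIC);cv2.imwrite("pics/b.png",a)
a=cv2.resize(sd[60:200,170:320],None,fx=4,fy=4,interpolation=cv2.INTER_CUBIC);cv2.imwrite("pics/c.png",a)
a=cv2.resize(sd[190:350,230:420],None,fx=3.7,fy=3.7,interpolation=cv2.INTER_CUBIC);cv2.imwrite("pics/d.png",a)
E
```

```text
(no output)
```

View pics/a.png

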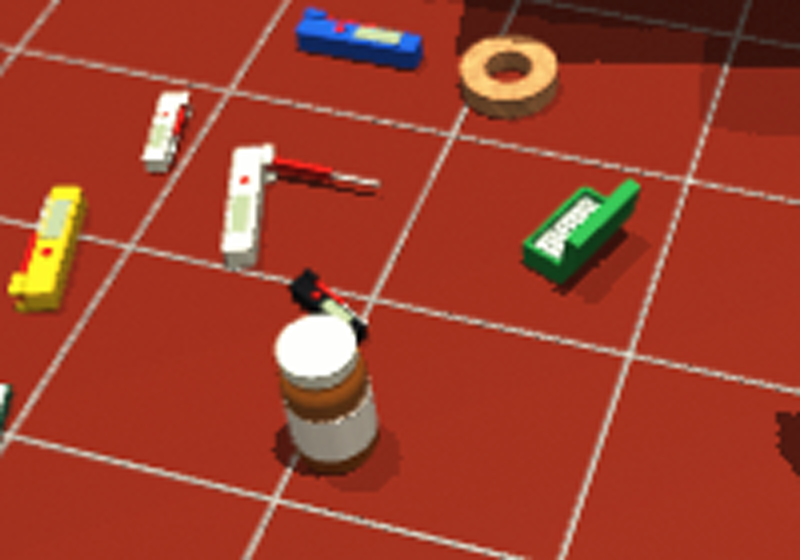

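View pics/b.png

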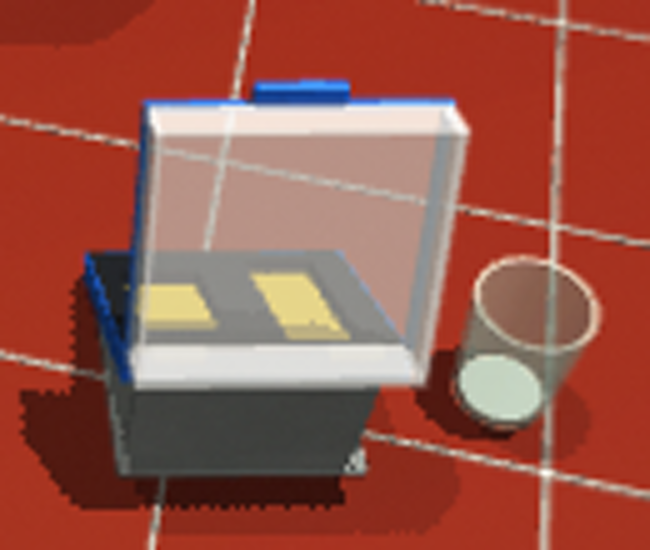

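View pics/c.png

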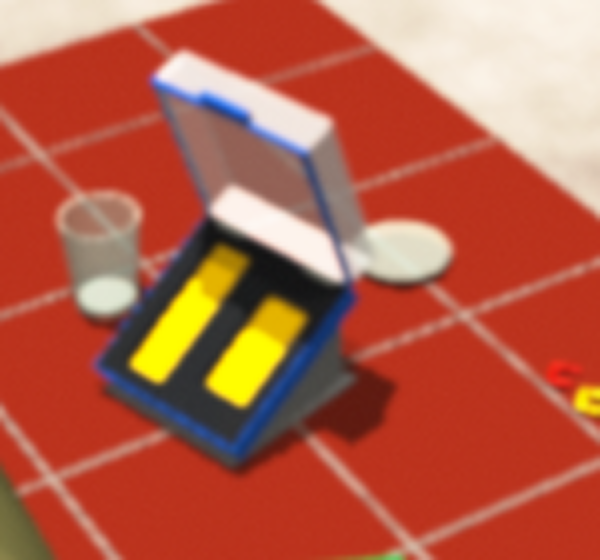

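View pics/d.png

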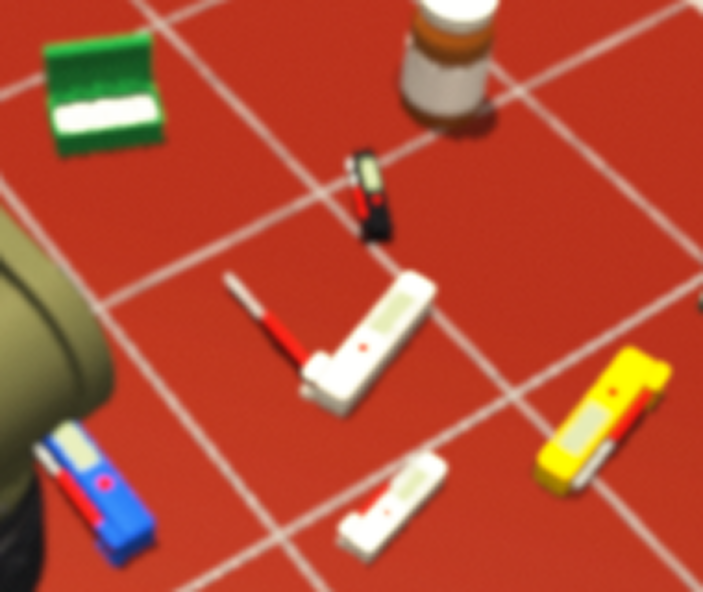

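Run:
```python
from h import *
def S(x,y): return ("scene",(290+x/5,165+y/5))
def D(x,y): return ("side",(170+x/4,60+y/4))
P={}
for n,s,d in [("FR",(90,255),(237,450)),("FL",(340,252),(100,365)),("BR",(130,380),(352,290)),
  ("lidtopR",(148,103),(307,150)),("lidtopL",(455,103),(155,80)),("lip",(302,92),(225,108)),("outerTL",(467,130),(180,52)),("outerTR",(150,110),(330,122))]:
    p=tri([S(*s),D(*d)]); P[n]=p; e=np.abs(proj("scene",p)-S(*s)[1]).max(),np.abs(proj("side",p)-D(*d)[1]).max()
    print(n,np.round(p,4),np.round(e,1))
print(np.linalg.norm(P["FR"]-P["FL"]),np.linalg.norm(P["FR"]-P["BR"]),np.degrees(np.arcsin((P["BR"]-P["FR"])[2]/.16)))
a=lambda x,y:("scene",(100+x/4,140+y/4)); d=lambda x,y:("side",(230+x/3.7,190+y/3.7))
for n,s,q in [("th far-left",(235,150),(345,412)),("hinge",(268,150),(307,368)),("tip",(378,184),(228,275)),
 ("box1",(525,240),(50,125)),("box lidR",(638,183),(47,45)),("box lidL",(572,240),(150,35)),("red",(243,181),(363,348))]:
    p=tri([a(*s),d(*q)]); print(n,np.round(p,4),np.round(proj("scene",p)-a(*s)[1],1),np.round(proj("side",p)-d(*q)[1],1))
# side cam: thermometer top corners at z=.026
print(onz("side",[d(410,272)[1],d(436,290)[1],d(345,400)[1],d(322,355)[1]],.026))
print("probe tip",onz("side",[d(228,275)[1],d(325,375)[1]],.014))
print("box base corners",onz("side",[d(50,98)[1],d(155,90)[1],d(165,125)[1],d(60,135)[1]],.025))
print("black",onz("side",[d(365,160)[1],d(378,238)[1]],.01),"bottle",onz("side",[d(445,120)[1]],0),"cork",onz("scene",[a(508,75)[1]],.025), "small",onz("side",[d(390,510)[1]],.015))
```

```text
FR [0.5303 0.1476 0.0243] [1. 1.]
FL [0.4874 0.3014 0.0259] [1.  0.9]
BR [0.67   0.1914 0.0957] [0. 0.]
lidtopR [0.6155 0.1713 0.2601] [0.9 0.8]
lidtopL [0.5713 0.3265 0.2576] [0.8 0.6]
lip [0.5907 0.2483 0.2648] [0.6 0.5]
outerTL [0.5993 0.3328 0.2695] [0.3 0.2]
outerTR [0.6366 0.1733 0.2764] [1.  0.9]
0.1597450032626178 0.16297605647783628 26.500931582032806
th far-left [ 0.4866 -0.3934  0.0158] [[-0.8  0.3]] [[-1.1 -0.4]]
hinge [ 0.4843 -0.3578  0.0246] [[ 0.1 -0. ]] [[0.2 0.1]]
tip [ 0.4899 -0.2554  0.0143] [[-0.3  0.1]] [[-0.4 -0.1]]
box1 [ 0.4803 -0.091   0.0072] [[ 9.1 -5.3]] [[11.6  5.1]]
box lidR [ 0.4769 -0.0267  0.0641] [[-0.7  0.4]] [[-0.8 -0.4]]
box lidL [ 0.5502 -0.0611  0.0638] [[-0.4  0.2]] [[-0.5 -0.2]]
red [ 0.5258 -0.3644  0.0247] [[-0.3  0.1]] [[-0.4 -0.1]]
[[ 0.59489365 -0.33193658  0.026     ]
 [ 0.60008844 -0.35464282  0.026     ]
 [ 0.48910246 -0.39307966  0.026     ]
 [ 0.49853659 -0.35515758  0.026     ]]
probe tip [[ 0.4905866  -0.25606291  0.014     ]
 [ 0.49621364 -0.3632863   0.014     ]]
box base corners [[ 0.46929945 -0.04626231  0.025     ]
 [ 0.54272061 -0.08293345  0.025     ]
 [ 0.52851597 -0.11808173  0.025     ]
 [ 0.4554619  -0.08370834  0.025     ]]
black [[ 0.64473161 -0.21961323  0.01      ]
 [ 0.60493229 -0.28541713  0.01      ]] bottle [[ 0.73086148 -0.21427738  0.        ]] cork [[ 0.33772317 -0.18420853  0.025     ]] small [[ 0.46665394 -0.4716411   0.015     ]]
```

Run:
```python
from h import *
p,Rt,s=tcp(); K,k,E=info("wrist"); o=-E[:3,:3].T@E[:3,3]
print("cam in tool",Rt.inv().apply(o-p), "axes (rows) in tool", np.round(Rt.inv().apply(E[:3,:3]),3).tolist())
print(onz("wrist",[[256,150],[256,190],[256,20]],0.0), p)
def Rd(yaw): return R.from_euler('z',yaw,degrees=True)*R.from_quat([1,0,0,0])
print(delta([.43,-.34,.36],Rd(19.)))
```

```text
cam in tool [ 8.06431259e-02 -6.23355774e-05  3.17207116e-02] axes (rows) in tool [[0.0, 1.0, 0.001], [0.949, -0.0, 0.315], [0.315, 0.0, -0.949]]
[[ 0.14463494 -0.52617121  0.        ]
 [ 0.09072842 -0.53968794  0.        ]
 [ 0.29075356 -0.48953428  0.        ]] [ 0.13542435 -0.53303998  0.40425688]
(array([13.32, -4.58,  1.78]), array([-0.01, -0.  , -0.95]))
```

```bash
python3 -c "
from h import *
print(delta([.50,-.34,.36],R.from_euler('z',19,degrees=True)*R.from_quat([1,0,0,0])))"
python3 -m inch '[{"x":4,"y":-1.3,"z":0.5,"rz":-0.3},{"x":8,"y":-2.6,"z":1,"rz":-0.6},{"x":12,"y":-3.9,"z":1.6,"rz":-0.95},{"x":16,"y":-3.8,"z":1.8,"rz":-0.95},{"x":16,"y":-3.8,"z":1.8,"rz":-0.95},{"x":16,"y":-3.8,"z":1.8,"rz":-0.95}]'
python3 - <<'E'
from h import *
i=info("wrist"); im=imaging.read_camera("wrist"); cv2.imwrite("pics/w1.png",im)
print(tcp()[0],tcp()[2]['time_s'], i[2].tolist())
E
```

```text
(array([16.04, -3.89,  1.77]), array([-0.01, -0.  , -0.95]))
[ 0.13544329 -0.53305633  0.40432909] 0.2 [[0.2462935215931038, -0.969194268121915, -0.0014042296447824, -0.5493647787909567], [0.9196303789980155, 0.23415516227115596, -0.3153590430061221, 0.04122795081032921], [0.30597298450228555, 0.07637951702777725, 0.9489713916306275, -0.3796859832082636], [0.0, 0.0, 0.0, 1.0]]validation failed for argument at $[0]...
```

View pics/w1.png

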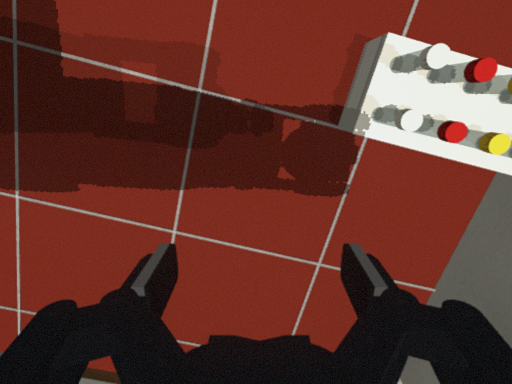

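```bash
python3 -m inch '[{"x":4,"y":-1.3,"z":0.5,"rx":0,"ry":0,"rz":-0.3,"hand":1},{"x":8,"y":-2.6,"z":1,"rx":0,"ry":0,"rz":-0.6,"hand":1},{"x":12,"y":-3.9,"z":1.6,"rx":0,"ry":0,"rz":-0.95,"hand":1},{"x":16,"y":-3.8,"z":1.8,"rx":0,"ry":0,"rz":-0.95,"hand":1},{"x":16,"y":-3.8,"z":1.8,"rx":0,"ry":0,"rz":-0.95,"hand":1},{"x":16,"y":-3.8,"z":1.8,"rx":0,"ry":0,"rz":-0.95,"hand":1}]'
cat > look.py <<'E'
import sys
from h import *
i=info("wrist"); im=imaging.read_camera("wrist"); n=sys.argv[1]; cv2.imwrite(f"pics/{n}.png",im)
np.savez(f"{n}.npz",K=i[0],k=i[1],E=i[2]); p,r,s=tcp(); print(p,s["eef_rot"],s["time_s"],s["ft_force"])
E
sed -i '$a def load(n):\n    d=np.load(n+".npz"); return d["K"],float(d["k"]),d["E"]' h.py
python3 look.py w2
```

```text
time_s: 0.95
tool_pos: [0.4653, -0.3573, 0.3633]
eef_rot: [0.986, 0.165, 0.0, 0.0]
ft_force: [-0.6, -2.2, 0.5]
grip_width: 1.0
[ 0.47005233 -0.35401671  0.36220736] [ 9.85972789e-01  1.66904167e-01  4.52624479e-04 -6.73070402e-04] 1.0 [ 5.06847222  4.66937752 -2.32272776]
```

View pics/w2.png

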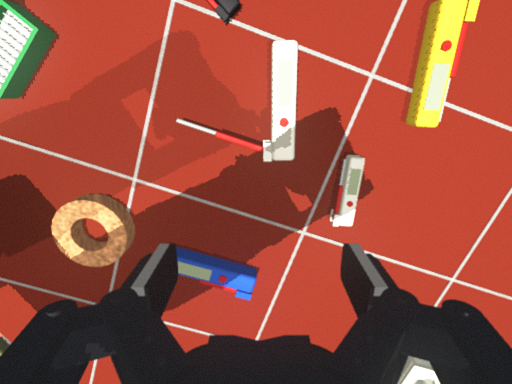

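```bash
python3 - <<'E'
from h import *
im=cv2.imread("pics/w2.png"); i=load("w2")
hsv=cv2.cvtColor(im,cv2.COLOR_BGR2HSV)
m=((hsv[...,1]<110)&(hsv[...,2]>110)).astype(np.uint8)
m[:, :262]=0; m[:30]=0; m[175:]=0; m[:,310:]=0
c=max(cv2.findContours(m,0,2)[0],key=cv2.contourArea); print(cv2.minAreaRect(c),cv2.boundingRect(c))
box=cv2.boxPoints(cv2.minAreaRect(c)); print(box)
print(np.round(onz("w",box,.026,i),4))
# red button, hinge, tip, via planes
print("button",onz("w",[[284,122]],.026,i),"hinge",onz("w",[[268,150]],.024,i),"tip,sleeve end",onz("w",[[178,121],[214,131],[262,148]],.016,i))
a=cv2.resize(im[20:190,150:320],None,fx=4,fy=4,interpolation=cv2.INTER_CUBIC);cv2.imwrite("pics/w2z.png",a[:600])
E
python3 look.py w3
```

```text
((285.5, 95.5), (47.0, 131.0), 0.0) (262, 30, 48, 132)
[[262. 161.]
 [262.  30.]
 [309.  30.]
 [309. 161.]]
[[ 0.4768 -0.3567  0.026 ]
 [ 0.597  -0.3148  0.026 ]
 [ 0.6116 -0.3571  0.026 ]
 [ 0.4935 -0.4053  0.026 ]]
button [[ 0.52365107 -0.36476749  0.026     ]] hinge [[ 0.49000311 -0.35901954  0.024     ]] tip,sleeve end [[ 0.48674338 -0.25722681  0.016     ]
 [ 0.48916092 -0.29697057  0.016     ]
 [ 0.48860327 -0.35268482  0.016     ]]
[ 0.4674214  -0.35558224  0.3622844 ] [ 9.85866943e-01  1.67528643e-01 -1.17588610e-04 -7.14395263e-04] 1.05 [-0.16128596 -0.9040505   0.503909  ]
```

View pics/w2z.png

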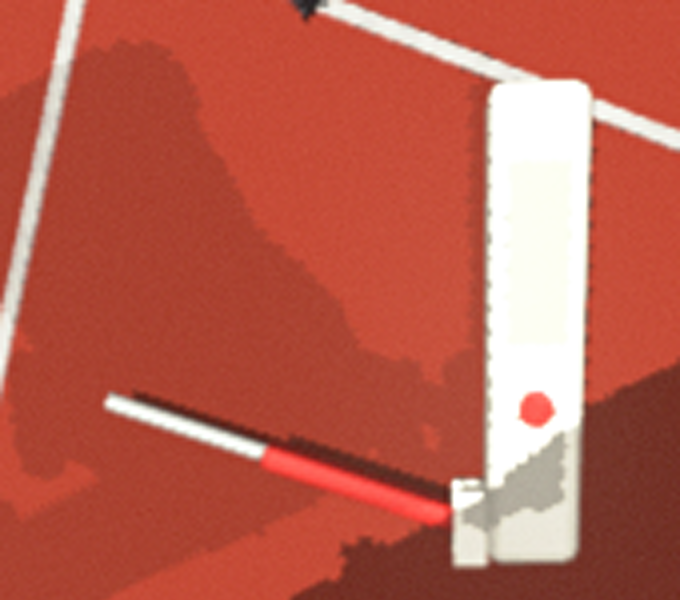

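Run:
```python
from h import *
i=load("w2")
z=lambda *a:[(150+x/4,20+y/4) for x,y in a]
c=onz("w",z((489,84),(592,82),(577,560),(488,563)),.026,i); print(np.round(c,4))
far=(c[0]+c[1])/2; near=(c[2]+c[3])/2; x=(far-near); print("len",np.linalg.norm(x)); yaw=np.arctan2(x[1],x[0]); print(np.degrees(yaw), [np.linalg.norm(c[0]-c[1]),np.linalg.norm(c[2]-c[3])])
xv=np.array([np.cos(yaw),np.sin(yaw),0]); yv=np.array([-np.sin(yaw),np.cos(yaw),0])
cen=(far+near)/2+.0045*yv; print("center",cen)
h=cen-.05*xv+.0125*yv; print("hinge",h)
t=onz("w",z((108,400)),.0145,i)[0]; print("tip",t,np.linalg.norm((t-h)[:2]),np.degrees(np.arctan2(t[1]-h[1],t[0]-h[0])-yaw))
np.save("th.npy",[cen[0],cen[1],yaw])
```

```text
[[ 0.5913 -0.3272  0.026 ]
 [ 0.5998 -0.3505  0.026 ]
 [ 0.4893 -0.3896  0.026 ]
 [ 0.4806 -0.3669  0.026 ]]
len 0.11744104405840591
19.609013715733525 [np.float64(0.024773734638369415), np.float64(0.024303033171683683)]
center [ 0.53875537 -0.35434322  0.026     ]
hinge [ 0.48746014 -0.35934815  0.026     ]
tip [ 0.48716192 -0.25559639  0.0145    ] 0.10375219644895947 70.55567477767957
```

```bash
cat >> h.py <<'E'
def Rd(yaw): return R.from_euler('z',yaw,degrees=True)*R.from_quat([1,0,0,0])
def fr(c,yaw,dx,dy):
    y=np.radians(yaw); return np.array(c[:2])+[dx*np.cos(y)-dy*np.sin(y),dx*np.sin(y)+dy*np.cos(y)]
E
python3 - <<'E'
from h import *
c=(.5388,-.3544)
for dx,z in ((-.066,.174),(-.003,.174)): print(delta([*fr(c,19.6,dx,-.0005),z],Rd(19.6)))
print(onz("w",[[215,272]],.02,load("w2")))
E
```

```text
(array([0.07, 0.94, 7.53]), array([-0.02, -0.  , -0.06]))
(array([2.59, 0.93, 7.53]), array([-0.02, -0.  , -0.06]))
[[ 0.31961208 -0.34808074  0.02      ]]
```

```bash
python3 -m inch '[{"x":0.05,"y":0.9,"z":2.3,"rx":0,"ry":0,"rz":-0.06,"hand":0.8},{"x":0.07,"y":0.94,"z":4.6,"rx":0,"ry":0,"rz":-0.06,"hand":0.8},{"x":0.07,"y":0.94,"z":6.5,"rx":0,"ry":0,"rz":-0.06,"hand":0.8},{"x":0.07,"y":0.94,"z":7.5,"rx":0,"ry":0,"rz":-0.06,"hand":0.8},{"x":0.07,"y":0.94,"z":7.5,"rx":0,"ry":0,"rz":-0.06,"hand":0.8}]' 20
python3 look.py w4
```

```text
time_s: 1.68
tool_pos: [0.4722, -0.38, 0.1743]
eef_rot: [0.986, 0.168, -0.001, -0.001]
ft_force: [0.5, -0.2, 0.8]
grip_width: 0.8
[ 0.47265154 -0.3803279   0.17608743] [ 9.85864007e-01  1.67546936e-01 -2.80587287e-04 -3.23509432e-04] 1.725 [-0.6623624   0.35471073  1.05282438]
```

View pics/w4.png

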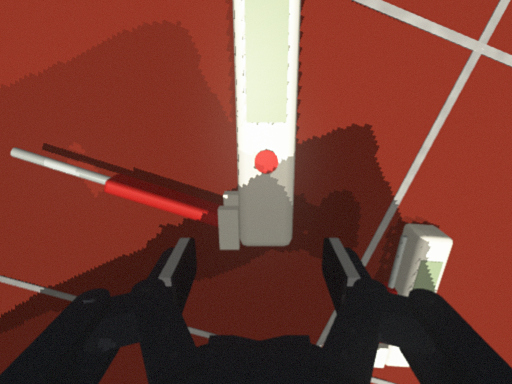

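```bash
python3 -c "
from h import *
print(delta([*fr((.5388,-.3544),19.6,-.003,-.0005),.175],Rd(19.6)))"
python3 -m inch '[{"x":0.7,"y":0.0,"z":0,"rx":0,"ry":0,"rz":0,"hand":0.8},{"x":1.4,"y":0,"z":0,"rx":0,"ry":0,"rz":0,"hand":0.8},{"x":2.1,"y":0,"z":0,"rx":0,"ry":0,"rz":0,"hand":0.8},{"x":2.7,"y":0,"z":0,"rx":0,"ry":0,"rz":0,"hand":0.8},{"x":2.7,"y":0,"z":0,"rx":0,"ry":0,"rz":0,"hand":0.8},{"x":2.7,"y":0,"z":0,"rx":0,"ry":0,"rz":0,"hand":0.6},{"x":2.7,"y":0,"z":0,"rx":0,"ry":0,"rz":0,"hand":0.5}]' 20
python3 look.py w5
python3 -c "
from h import *
print(delta([*fr((.5388,-.3544),19.6,-.003,-.0005),.175],Rd(19.6)))"
```

```text
(array([ 2.72, -0.08,  0.04]), array([-0.01,  0.01, -0.06]))
time_s: 2.6
tool_pos: [0.5362, -0.358, 0.1761]
eef_rot: [0.986, 0.167, -0.0, -0.0]
ft_force: [-0.3, 1.5, 1.4]
grip_width: 0.499
[ 0.53617556 -0.35803086  0.17607345] [ 9.85893351e-01  1.67374677e-01 -7.44008015e-05 -1.08167653e-04] 2.65 [-0.27787601 -0.19738683  0.22727555]
(array([ 0.03, -0.08,  0.04]), array([-0.  ,  0.  , -0.07]))
```

View pics/w5.png

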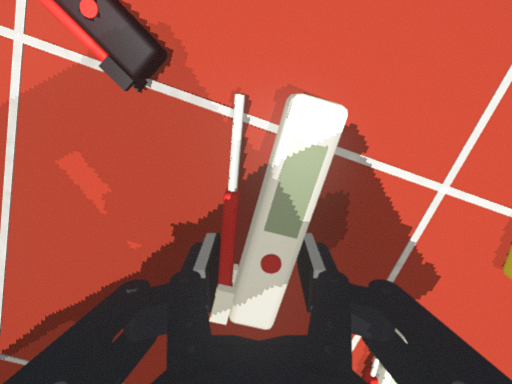

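```bash
python3 -m inch '[{"x":0,"y":0,"z":0,"rx":0,"ry":0,"rz":0,"hand":0.4},{"x":0,"y":0,"z":0,"rx":0,"ry":0,"rz":0,"hand":0.3},{"x":0,"y":0,"z":0,"rx":0,"ry":0,"rz":0,"hand":0.3},{"x":0,"y":0,"z":0,"rx":0,"ry":0,"rz":0,"hand":0.3}]' 25
python3 look.py w6
```

```text
time_s: 3.15
tool_pos: [0.5365, -0.3582, 0.1767]
eef_rot: [0.986, 0.168, 0.0, 0.001]
ft_force: [-1.0, -2.0, 5.9]
grip_width: 0.381
[ 0.53654468 -0.35815534  0.17665909] [9.85855064e-01 1.67598967e-01 3.00603020e-04 5.36962262e-04] 3.2 [-1.76325642 -1.57310412  5.63419356]
```

View pics/w6.png

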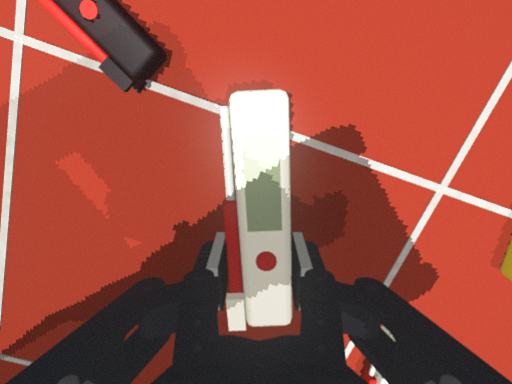

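```bash
python3 -m inch '[{"x":0,"y":0,"z":0,"rx":0,"ry":0,"rz":0,"hand":0.5},{"x":0,"y":0,"z":-0.2,"rx":0,"ry":0,"rz":0,"hand":0.7},{"x":0,"y":0,"z":-2,"rx":0,"ry":0,"rz":0,"hand":0.7},{"x":0,"y":0,"z":-4,"rx":0,"ry":0,"rz":0,"hand":0.7}]' 
python3 look.py w7;python3 -c "
from h import *
print(delta([.47,-.09,.33],Rd(-26)))"
```

```text
time_s: 3.7
tool_pos: [0.5364, -0.3576, 0.2768]
eef_rot: [0.986, 0.168, -0.001, -0.001]
ft_force: [0.3, -0.9, -0.3]
grip_width: 0.7
[ 0.53724985 -0.35816979  0.28483002] [0.98582776 0.16770622 0.00297204 0.00307028] 3.75 [ 1.16193157 -0.1681002   7.60407242]
(array([  1.02, -11.  ,  -1.88]), array([ 0.05, -0.08,  9.06]))
```

View pics/w7.png

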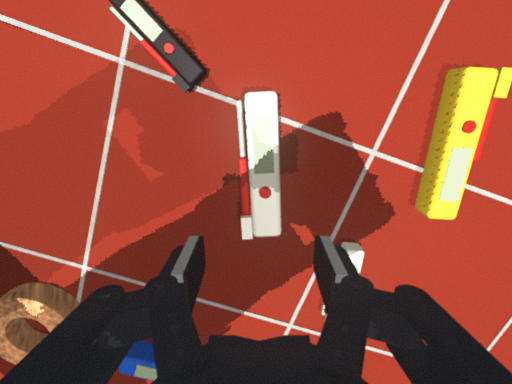

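```bash
python3 -m inch '[{"x":0.2,"y":-2,"z":-0.5,"rx":0,"ry":0,"rz":1.8,"hand":0.7},{"x":0.4,"y":-4,"z":-1,"rx":0,"ry":0,"rz":3.7,"hand":0.7},{"x":0.6,"y":-6.2,"z":-1.5,"rx":0,"ry":0,"rz":5.6,"hand":0.4},{"x":0.8,"y":-8.4,"z":-1.9,"rx":0,"ry":0,"rz":7.5,"hand":0},{"x":1.0,"y":-10.4,"z":-1.9,"rx":0,"ry":0,"rz":9.1,"hand":0},{"x":1.0,"y":-11,"z":-1.9,"rx":0,"ry":0,"rz":9.1,"hand":0},{"x":1.0,"y":-11,"z":-1.9,"rx":0,"ry":0,"rz":9.1,"hand":0},{"x":1.0,"y":-11,"z":-1.9,"rx":0,"ry":0,"rz":9.1,"hand":0}]' 
python3 look.py w8
```

```text
time_s: 4.75
tool_pos: [0.4695, -0.0909, 0.3235]
eef_rot: [0.974, -0.227, 0.0, 0.0]
ft_force: [1.1, 1.2, -0.4]
grip_width: 0.002
[ 0.46951559 -0.0910239   0.32341259] [ 9.73936163e-01 -2.26822281e-01 -3.01939780e-05  4.74948077e-05] 4.8 [-0.09692673 -0.21946967  0.0875967 ]
```

View pics/w8.png

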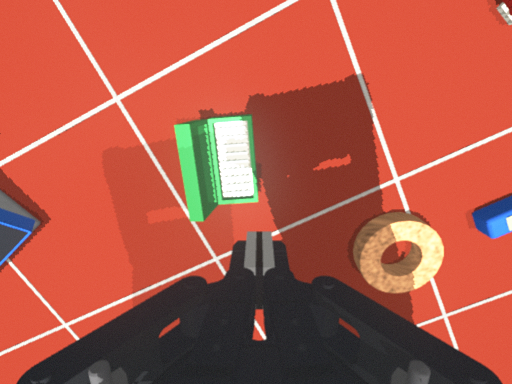

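Run:
```python
from h import *
im=cv2.imread("pics/w8.png"); cv2.imwrite("pics/w8z.png",cv2.resize(im[100:230,160:280],None,fx=4.5,fy=4.5,interpolation=cv2.INTER_CUBIC))
```

```text
(no output)
```

View pics/w8z.png

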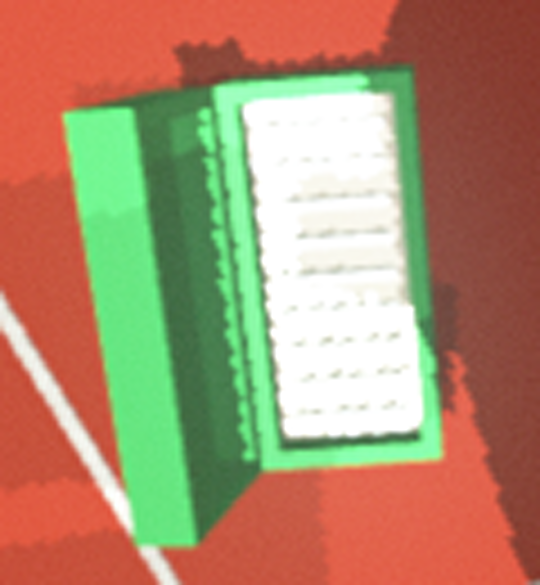

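Run:
```python
from h import *
i=load("w8"); z=lambda *a:[(160+x/4.5,100+y/4.5) for x,y in a]
c=onz("w",z((213,86),(414,68),(441,458),(263,470)),.025,i); print(np.round(c,4))
print("sides",[round(np.linalg.norm(c[k]-c[(k+1)%4]),4) for k in range(4)])
x=(c[0]+c[1]-c[2]-c[3])[:2]; yaw=np.degrees(np.arctan2(x[1],x[0])); cen=c.mean(0); print("yaw",yaw,cen)
l=onz("w",z((63,113),(133,107),(197,545),(137,546)),.063,i); 
yr=np.radians(yaw)
for p in l: d=p[:2]-cen[:2]; print("lid pts box frame",np.round([d@[np.cos(yr),np.sin(yr)],d@[-np.sin(yr),np.cos(yr)]],4))
```

```text
[[ 0.543  -0.0749  0.025 ]
 [ 0.5283 -0.113   0.025 ]
 [ 0.4503 -0.0807  0.025 ]
 [ 0.4653 -0.0438  0.025 ]]
sides [np.float64(0.0409), np.float64(0.0843), np.float64(0.0398), np.float64(0.0837)]
yaw -22.17207543418699 [ 0.49673596 -0.07809172  0.025     ]
lid pts box frame [0.0416 0.0403]
lid pts box frame [0.0417 0.0279]
lid pts box frame [-0.0422  0.0277]
lid pts box frame [-0.0416  0.0394]
```

Run:
```python
from h import *
c=(.4967,-.0781)
for dy,z in ((.068,.223),(-.008,.222),(-.008,.212)): print(delta([*fr(c,-22.2,0,dy),z],Rd(-22.2)))
```

```text
(array([ 0.56, -3.66,  4.02]), array([ 0. ,  0. , -0.8]))
(array([ 0.77, -0.63,  4.06]), array([ 0. ,  0. , -0.8]))
(array([ 0.77, -0.63,  4.46]), array([ 0. ,  0. , -0.8]))
```

```bash
python3 -m inch '[{"x":0.3,"y":-2,"z":0.5,"rx":0,"ry":0,"rz":-0.4,"hand":0},{"x":0.56,"y":-3.66,"z":1.2,"rx":0,"ry":0,"rz":-0.8,"hand":0},{"x":0.56,"y":-3.66,"z":3,"rx":0,"ry":0,"rz":-0.8,"hand":0},{"x":0.56,"y":-3.66,"z":4,"rx":0,"ry":0,"rz":-0.8,"hand":0},{"x":0.56,"y":-3.66,"z":4,"rx":0,"ry":0,"rz":-0.8,"hand":0},{"x":0.6,"y":-3.0,"z":4,"rx":0,"ry":0,"rz":-0.8,"hand":0},{"x":0.64,"y":-2.4,"z":4,"rx":0,"ry":0,"rz":-0.8,"hand":0},{"x":0.68,"y":-1.8,"z":4,"rx":0,"ry":0,"rz":-0.8,"hand":0},{"x":0.72,"y":-1.2,"z":4,"rx":0,"ry":0,"rz":-0.8,"hand":0},{"x":0.77,"y":-0.6,"z":4,"rx":0,"ry":0,"rz":-0.8,"hand":0},{"x":0.77,"y":-0.6,"z":4.2,"rx":0,"ry":0,"rz":-0.8,"hand":0}]'
python3 look.py w9
```

```text
time_s: 6.18
tool_pos: [0.4929, -0.086, 0.2187]
eef_rot: [0.981, -0.193, 0.0, 0.0]
ft_force: [0.0, -0.3, -0.7]
grip_width: 0.0
[ 0.49288564 -0.08538544  0.21780351] [ 9.81208511e-01 -1.92950243e-01 -2.46127842e-04 -2.61920438e-05] 6.225 [-0.03718794 -0.26285492 -1.87671694]
```

View pics/w9.png

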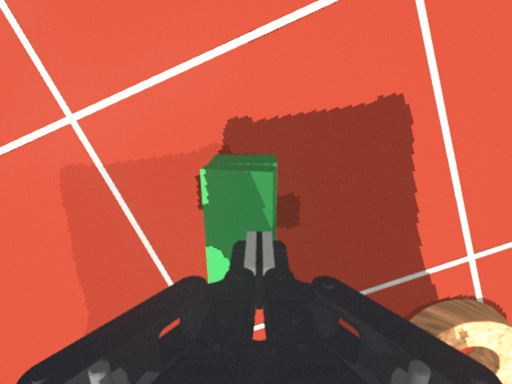

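```bash
python3 -m inch '[{"x":0,"y":0,"z":0.15,"rx":0,"ry":0,"rz":0,"hand":0},{"x":0,"y":0,"z":0.27,"rx":0,"ry":0,"rz":0,"hand":0},{"x":0,"y":0,"z":0.3,"rx":0,"ry":0,"rz":0,"hand":0}]'
```

```text
time_s: 6.6
tool_pos: [0.4933, -0.0847, 0.2112]
eef_rot: [0.981, -0.192, -0.0, -0.0]
ft_force: [-4.3, 0.2, 11.2]
grip_width: -0.0
```

```bash
python3 -m inch '[{"x":0,"y":0,"z":-1,"rx":0,"ry":0,"rz":0,"hand":0},{"x":0,"y":0,"z":-3,"rx":0,"ry":0,"rz":0,"hand":0.4},{"x":0,"y":0,"z":-5,"rx":0,"ry":0,"rz":0,"hand":0.7}]'
python3 look.py w10
python3 - <<'E'
from h import *
im=imaging.read_camera("side"); cv2.imwrite("pics/s10.png",cv2.resize(im[170:350,200:420],None,fx=3.5,fy=3.5,interpolation=cv2.INTER_CUBIC))
E
```

```text
time_s: 6.98
tool_pos: [0.4931, -0.0847, 0.3372]
eef_rot: [0.981, -0.192, -0.0, -0.0]
ft_force: [-0.2, -0.9, 0.8]
grip_width: 0.417
[ 0.4938488  -0.08482949  0.34386008] [ 9.81350146e-01 -1.92183594e-01  4.16219962e-03  1.82808591e-04] 7.025 [2.18214538 0.32862583 8.25133722]
```

View pics/w10.png

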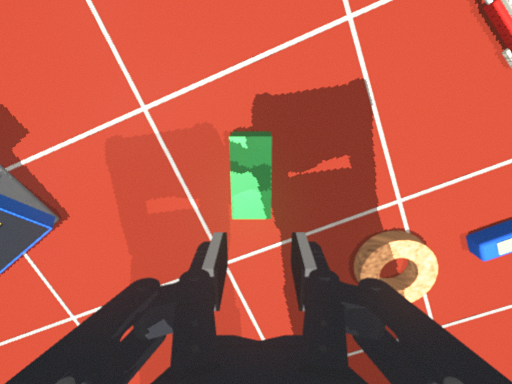

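View pics/s10.png

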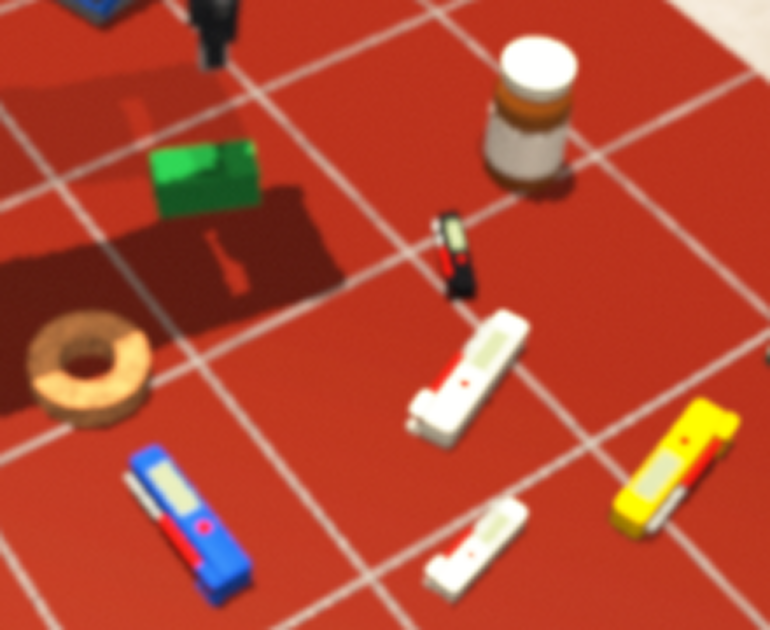

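Run:
```python
from h import *
i=load("w7"); im=cv2.imread("pics/w7.png"); cv2.imwrite("pics/w7z.png",cv2.resize(im[80:245,225:295],None,fx=3.5,fy=3.5,interpolation=cv2.INTER_CUBIC))
i=load("w10"); im=cv2.imread("pics/w10.png"); h=cv2.cvtColor(im,cv2.COLOR_BGR2HSV)
m=((h[...,0]>40)&(h[...,0]<90)&(h[...,1]>80)).astype(np.uint8)
c=max(cv2.findContours(m,0,2)[0],key=cv2.contourArea);r=cv2.minAreaRect(c);print(r);b=cv2.boxPoints(r);print(b)
p=onz("w",b,.038,i);print(np.round(p,4),p.mean(0),[round(np.linalg.norm(p[k]-p[(k+1)%4]),4) for k in range(4)])
cv2.imwrite("pics/w10z.png",cv2.resize(im[120:230,215:285],None,fx=5,fy=5,interpolation=cv2.INTER_CUBIC))
```

```text
((250.0, 175.0), (86.0, 42.0), 90.0)
[[229. 132.]
 [271. 132.]
 [271. 218.]
 [229. 218.]]
[[ 0.5469 -0.0768  0.038 ]
 [ 0.5322 -0.1129  0.038 ]
 [ 0.4512 -0.0812  0.038 ]
 [ 0.4674 -0.0414  0.038 ]] [ 0.49943854 -0.07806619  0.038     ] [np.float64(0.0389), np.float64(0.087), np.float64(0.043), np.float64(0.087)]
```

View pics/w7z.png

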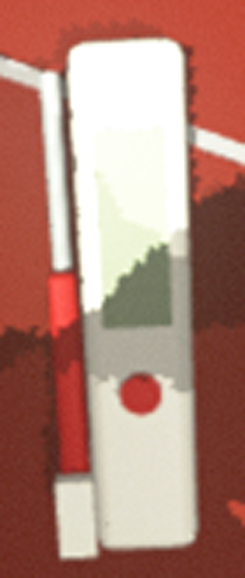

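View pics/w10z.png

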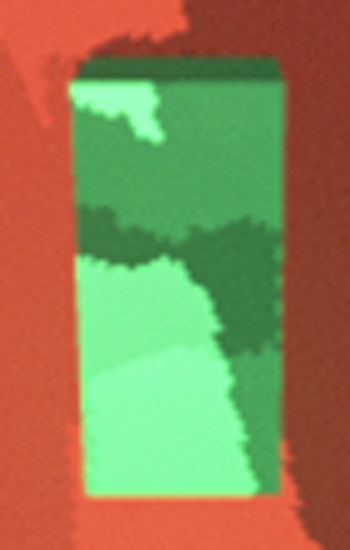

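Run:
```python
from h import *
def rep(i,z,h):
    c=onz("w",z,h,i); x=(c[0]+c[1]-c[2]-c[3]); L=np.linalg.norm(x)/2
    print(np.round(c.mean(0),4),"yaw",np.degrees(np.arctan2(x[1],x[0])),"L",L,"W",np.linalg.norm(c[0]-c[1]),np.linalg.norm(c[2]-c[3]))
rep(load("w10"),[(215+x/5,120+y/5) for x,y in ((70,80),(284,80),(278,495),(85,495))],.038)
rep(load("w7"),[(225+x/3.5,80+y/3.5) for x,y in ((67,42),(183,42),(196,546),(101,549))],.026)
```

```text
[ 0.4969 -0.0779  0.038 ] yaw -22.077027507956117 L 0.08443102649537813 W 0.03983928020305738 0.039546696338112045
[ 0.5595 -0.3535  0.026 ] yaw 22.2334883384249 L 0.11732606820072876 W 0.024087872804759353 0.023260109453564524
```

Run:
```python
from h import *
print(delta([.535,-.36,.30],Rd(20.5)))
```

```text
(array([5.67, 9.57, 1.67]), array([ 0.02, -0.09, -8.53]))
```

```bash
python3 -m inch '[{"x":1.1,"y":1.9,"z":0.3,"rx":0,"ry":0,"rz":-1.8,"hand":0.7},{"x":2.2,"y":3.8,"z":0.6,"rx":0,"ry":0,"rz":-3.6,"hand":0.7},{"x":3.3,"y":5.7,"z":0.9,"rx":0,"ry":0,"rz":-5.4,"hand":0.7},{"x":4.4,"y":7.6,"z":1.2,"rx":0,"ry":0,"rz":-7.2,"hand":0.7},{"x":5.5,"y":9.3,"z":1.6,"rx":0,"ry":0,"rz":-8.5,"hand":0.7},{"x":5.7,"y":9.6,"z":1.7,"rx":0,"ry":0,"rz":-8.5,"hand":0.7},{"x":5.7,"y":9.6,"z":1.7,"rx":0,"ry":0,"rz":-8.5,"hand":0.7},{"x":5.7,"y":9.6,"z":1.7,"rx":0,"ry":0,"rz":-8.5,"hand":0.7}]'
python3 look.py w11;python3 - <<'E'
from h import *
im=cv2.imread("pics/w11.png"); cv2.imwrite("pics/w11z.png",cv2.resize(im[40:245,190:330],None,fx=2.9,fy=2.9,interpolation=cv2.INTER_CUBIC))
E
```

```text
time_s: 8.07
tool_pos: [0.5347, -0.3598, 0.2937]
eef_rot: [0.984, 0.177, 0.0, -0.0]
ft_force: [-0.0, 0.3, -0.5]
grip_width: 0.703
[ 0.53467609 -0.35980431  0.2939294 ] [9.84266493e-01 1.76690249e-01 1.45327493e-04 7.54442275e-05] 8.125 [-0.02967781  0.66000706  0.31497261]
```

View pics/w11z.png

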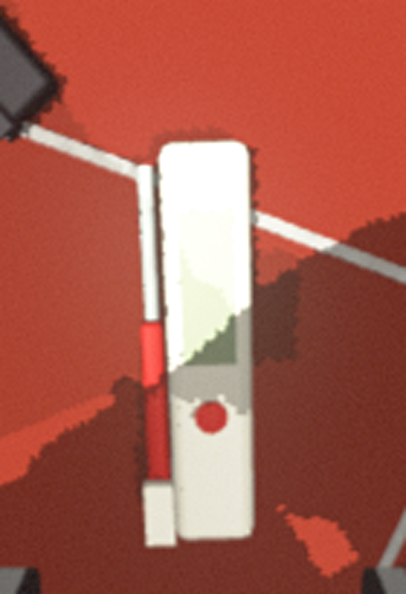

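Run:
```python
from h import *
i=load("w11"); z=lambda *a:[(190+x/2.9,40+y/2.9) for x,y in a]
c=onz("w",z((159,142),(249,142),(253,537),(178,539)),.026,i); x=(c[0]+c[1]-c[2]-c[3]); yaw=np.degrees(np.arctan2(x[1],x[0]))
print(np.round(c.mean(0),4),yaw,np.linalg.norm(x)/2)
for a in (c[0]-c[3],c[1]-c[2]): print(np.degrees(np.arctan2(a[1],a[0])))
cen=fr(c.mean(0),yaw,0,.0045);print("cen",cen)
q=onz("w",z((141,322),(147,480)),.021,i);d=q[0]-q[1];print("sleeve",np.degrees(np.arctan2(d[1],d[0])))
q=onz("w",z((145,168),(151,320)),.0165,i);d=q[0]-q[1];print("rod",np.degrees(np.arctan2(d[1],d[0])),[fr((0,0),-yaw,*(k[:2]-cen)) for k in q])
```

```text
[ 0.5597 -0.3535  0.026 ] 22.194557217315147 0.1174415317918507
22.3556345943736
22.032489216878126
cen [ 0.55799469 -0.34934976]
sleeve 21.214384595321047
rod 21.517726377186097 [array([0.05247344, 0.01234024]), array([0.00912336, 0.01285235])]
```

Run:
```python
from h import *
print(delta([*fr((.558,-.3493),22.1,-.005,-.0005),.187],Rd(22.1)))
```

```text
(array([ 0.82, -0.04,  4.28]), array([ 0.  , -0.  , -0.35]))
```

```bash
python3 -m inch '[{"x":0.8,"y":-0.04,"z":1,"rx":0,"ry":0,"rz":-0.35,"hand":0.7},{"x":0.82,"y":-0.04,"z":3,"rx":0,"ry":0,"rz":-0.35,"hand":0.6},{"x":0.82,"y":-0.04,"z":4.28,"rx":0,"ry":0,"rz":-0.35,"hand":0.6},{"x":0.82,"y":-0.04,"z":4.28,"rx":0,"ry":0,"rz":-0.35,"hand":0.6},{"x":0.82,"y":-0.04,"z":4.28,"rx":0,"ry":0,"rz":-0.35,"hand":0.45},{"x":0.82,"y":-0.04,"z":4.28,"rx":0,"ry":0,"rz":-0.35,"hand":0.2},{"x":0.82,"y":-0.04,"z":4.28,"rx":0,"ry":0,"rz":-0.35,"hand":0.2},{"x":0.82,"y":-0.04,"z":4.28,"rx":0,"ry":0,"rz":-0.35,"hand":0.2}]' 40
python3 look.py w12
```

```text
time_s: 9.12
tool_pos: [0.5539, -0.3534, 0.1892]
eef_rot: [0.982, 0.191, 0.002, 0.002]
ft_force: [1.3, -1.2, 8.0]
grip_width: 0.348
[ 0.5538843  -0.35339381  0.18924288] [0.98154321 0.19122554 0.00166614 0.00171582] 9.175 [ 1.14162631 -0.58999976  7.27084914]
```

View pics/w12.png

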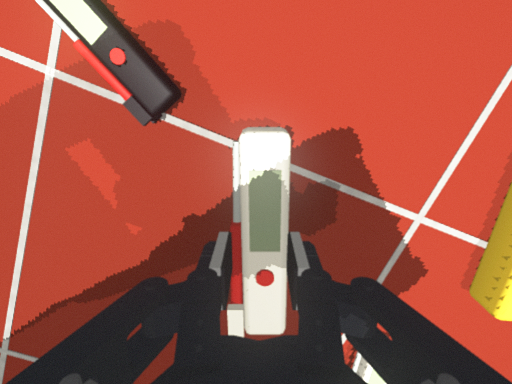

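```bash
cat >> h.py <<'E'
def case_axes(psi):
    q=np.radians(psi); t=np.radians(30)
    x=np.array([np.cos(q)*np.cos(t),np.sin(q)*np.cos(t),np.sin(t)]); n=np.array([-np.cos(q)*np.sin(t),-np.sin(q)*np.sin(t),np.cos(t)])
    return x,np.cross(n,x),n
def Rcase(psi):
    x,y,n=case_axes(psi); return R.from_matrix(np.stack([x,-y,-n],1))
E
python3 - <<'E'
from h import *
print(delta([.365,.198,.38],Rcase(15.6)))
E
```

```text
(array([  1.3 , -23.25,  -7.72]), array([-0.29,  5.96,  1.27]))
```

```bash
python3 -m inch '[{"x":0,"y":0,"z":-1,"rx":0,"ry":0,"rz":0,"hand":0.2},{"x":0,"y":0,"z":-3,"rx":0,"ry":0,"rz":0,"hand":0.2},{"x":0.1,"y":-1.5,"z":-5,"rx":0,"ry":0,"rz":0,"hand":0.2},{"x":0.2,"y":-3.8,"z":-6.5,"rx":0,"ry":0.7,"rz":0.15,"hand":0.2},{"x":0.4,"y":-6.1,"z":-7,"rx":-0.1,"ry":1.4,"rz":0.3,"hand":0.2},{"x":0.5,"y":-8.4,"z":-7.7,"rx":-0.1,"ry":2.1,"rz":0.45,"hand":0.2},{"x":0.6,"y":-10.7,"z":-7.7,"rx":-0.15,"ry":2.8,"rz":0.6,"hand":0.2},{"x":0.7,"y":-13,"z":-7.7,"rx":-0.15,"ry":3.5,"rz":0.75,"hand":0.2},{"x":0.9,"y":-15.3,"z":-7.7,"rx":-0.2,"ry":4.2,"rz":0.9,"hand":0.2},{"x":1,"y":-17.6,"z":-7.7,"rx":-0.25,"ry":4.9,"rz":1.05,"hand":0.2},{"x":1.2,"y":-20,"z":-7.7,"rx":-0.3,"ry":5.6,"rz":1.2,"hand":0.2},{"x":1.3,"y":-22.2,"z":-7.7,"rx":-0.3,"ry":5.96,"rz":1.27,"hand":0.2},{"x":1.3,"y":-23.2,"z":-7.7,"rx":-0.3,"ry":5.96,"rz":1.27,"hand":0.2},{"x":1.3,"y":-23.2,"z":-7.7,"rx":-0.3,"ry":5.96,"rz":1.27,"hand":0.2},{"x":1.3,"y":-23.2,"z":-7.7,"rx":-0.3,"ry":5.96,"rz":1.27,"hand":0.2}]'
python3 look.py w13
python3 - <<'E'
from h import *
print(delta([.365,.198,.38],Rcase(15.6)),tcp()[2]['joints'])
im=imaging.read_camera("side"); cv2.imwrite("pics/s13.png",im)
im=imaging.read_camera("scene"); cv2.imwrite("pics/c13.png",im)
E
```

```text
time_s: 11.05
tool_pos: [0.3656, 0.1964, 0.3794]
eef_rot: [0.957, 0.131, 0.255, -0.037]
ft_force: [-1.2, -0.1, -1.4]
grip_width: 0.345
[0.3657407  0.19615572 0.37929807] [ 0.95744707  0.1304079   0.25488266 -0.03638298] 11.1 [ 0.2774205  -0.27668005 -1.73019186]
(array([ 0.01, -0.08, -0.03]), array([-0.03,  0.03, -0.02])) [ 0.41585563 -0.05181557  2.00168645 -0.10989083  0.6780318   1.78343244]
```

View pics/w13.png

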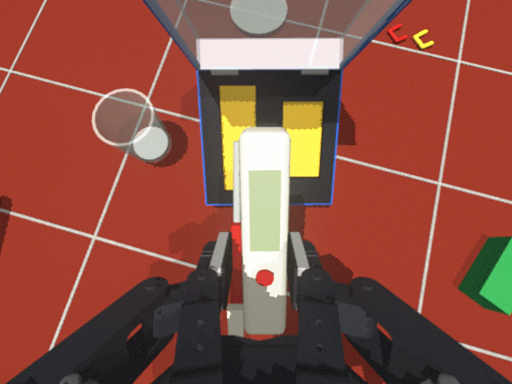

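View pics/s13.png

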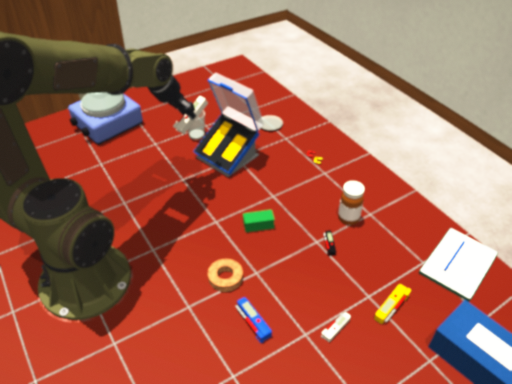

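Run:
```python
from h import *
im=cv2.imread("pics/w13.png"); cv2.imwrite("pics/w13z.png",cv2.resize(im[55:220,185:355],None,fx=3.6,fy=3.6,interpolation=cv2.INTER_CUBIC))
im=cv2.imread("pics/s13.png"); cv2.imwrite("pics/s13z.png",cv2.resize(im[65:185,180:300],None,fx=5,fy=5,interpolation=cv2.INTER_CUBIC))
```

```text
(no output)
```

View pics/w13z.png

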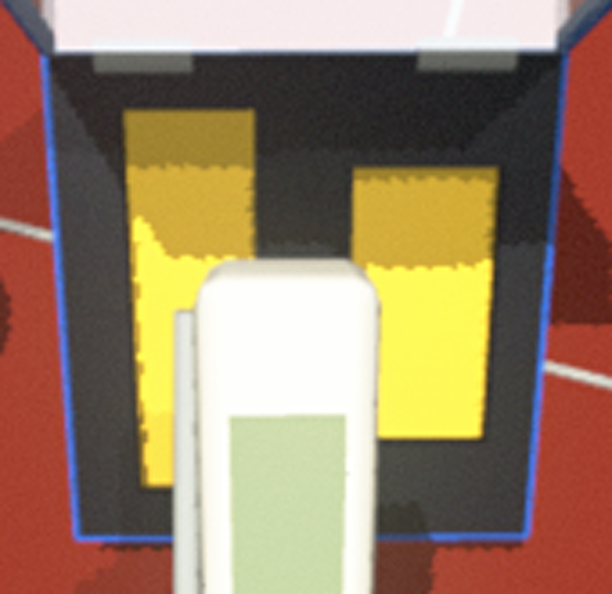

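View pics/s13z.png

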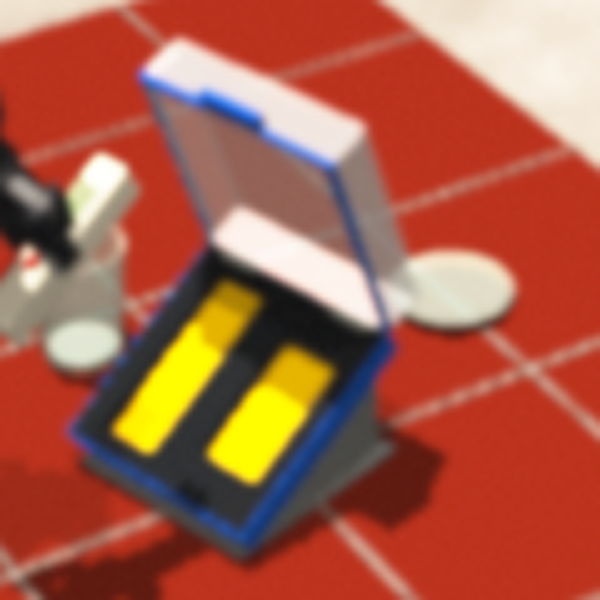

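```bash
cat > casefit.py <<'E'
from h import *
i=load("w13"); K,k,E=i
z=lambda *a:np.array([(185+x/3.6,55+y/3.6) for x,y in a])
# case frame: origin foam centre top
long_=lambda sx,sy,zz=-.010:(sx*.064,.037+sy*.021,zz)
short=lambda sx,sy,zz=-.010:(sx*.046,-.040+sy*.024,zz)
def pnp(obj,px):
    s=K.copy(); ok,rv,tv=cv2.solvePnP(np.array(obj,float),px,s,np.array([k,0,0,0,0.]))
    Rc=cv2.Rodrigues(rv)[0]; F=np.diag([1,-1,-1.]); Rw=E[:3,:3].T@F@Rc; t=E[:3,:3].T@(F@tv.ravel()-E[:3,3])
    res=cv2.projectPoints(np.array(obj,float),rv,tv,s,np.array([k,0,0,0,0.]))[0][:,0]-px
    psi=np.degrees(np.arctan2(-Rw[0,1],Rw[1,1]));tilt=np.degrees(np.arcsin(Rw[2,0]))
    print("centre",np.round(t,4),"psi",psi,"tilt",tilt,"res",np.round(np.abs(res).max(),2), "y.z",Rw[2,1])
    return t,Rw
px=z((124,110),(256,110),(353,168),(499,168),(483,437),(142,487))
o=[long_(1,1),long_(1,-1),short(1,1),short(1,-1),short(-1,-1),long_(-1,1)]
t,Rw=pnp(o,px)
fr4=z((78,539),(526,539),(565,52),(47,56)); fo=[(-.08,.08,0),(-.08,-.08,0),(.08,-.08,0),(.08,.08,0)]
t2,_=pnp(fo,fr4)
pnp(fo+o,np.vstack([fr4,px]))
def to_case(cam,p,zz,psi,cen,i=None):
    pass
E
python3 casefit.py
```

```text
centre [0.5689 0.241  0.0684] psi 16.05421654892861 tilt 29.909236378183014 res 0.24 y.z 0.008350965128692944
centre [0.5687 0.2416 0.0683] psi 15.463259968883984 tilt 29.247210791973266 res 0.22 y.z -0.009945504139755517
centre [0.5689 0.2414 0.0684] psi 15.65056918098264 tilt 29.361884431197176 res 0.35 y.z -0.003754684365170776
```

Run:
```python
from h import *
C=np.array([.5689,.2412,.0684]); x,y,n=case_axes(15.8)
for s in [(-.08,.08,0),(-.08,-.08,0),(.08,-.08,0),(-.064,.058,-.01),(.064,.058,-.01),(-.046,-.064,-.01)]:
    P=C+s[0]*x+s[1]*y+s[2]*n
    a=proj("side",P)[0]; b=proj("scene",P)[0]; print(s,"sidez",np.round((a-[180,65])*5,0),"scene b",np.round((b-[290,165])*5))
# probe tool
P=C+.037*y-.010*n  # long floor centre
T=P-.0053*x+n*.1892   # seated TCP
p,Rt,_=tcp(); Rt_=Rcase(15.8)
for h in (.04,.012,.001): print(h,delta(T+h*n,Rt_), np.round(T+h*n,4))
print("tool at case frame",[np.dot(p-C,a) for a in (x,y,n)])
```

```text
(-0.08, 0.08, 0) sidez [ 62. 430.] scene b [333. 244.]
(-0.08, -0.08, 0) sidez [234. 535.] scene b [ 84. 246.]
(0.08, -0.08, 0) sidez [380. 334.] scene b [121. 346.]
(-0.064, 0.058, -0.01) sidez [106. 431.] scene b [304. 268.]
(0.064, 0.058, -0.01) sidez [219. 280.] scene b [357. 349.]
(-0.046, -0.064, -0.01) sidez [253. 488.] scene b [116. 280.]
0.04 (array([ 0.78, -1.01,  6.15]), array([-0.  ,  0.03, -0.07])) [0.449  0.2457 0.2556]
0.012 (array([ 0.78, -1.01,  7.27]), array([-0.  ,  0.03, -0.07])) [0.4624 0.2495 0.2313]
0.001 (array([ 0.78, -1.01,  7.71]), array([-0.  ,  0.03, -0.07])) [0.4677 0.251  0.2218]
tool at case frame [np.float64(-0.024423486997754817), np.float64(0.01185392598216578), np.float64(0.3729732591899254)]
```

Run:
```python
from h import *
# camera in tool frame
i=load("w13"); K,k,E=i; o=np.array([.0806,-.00006,.0317]); 
p=np.array([.36574,.19616,.3793]); Rt=R.from_quat([0.95744707,0.1304079,0.25488266,-0.03638298])
for zt in (.1625,):
    for nm,px in [("fl",(241,135)),("fr",(289,133)),("nr",(286,332)),("nl",(245,333)),("rodtip",(236,141))]:
        oo,v=ray("w",[px],i); ot=Rt.inv().apply(oo-p); vt=Rt.inv().apply(v[0]); s=(zt-ot[2])/vt[2]; print(nm,np.round(ot+s*vt,4))
```

```text
fl [ 0.0625 -0.0087  0.1625]
fr [0.0634 0.0132 0.1625]
nr [-0.0512  0.0153  0.1625]
nl [-0.052  -0.0085  0.1625]
rodtip [ 0.0597 -0.011   0.1625]
```

```bash
python3 -m inch '[{"x":0.2,"y":-0.3,"z":1.8,"rx":0,"ry":0,"rz":0,"hand":0.2},{"x":0.5,"y":-0.6,"z":3.6,"rx":0,"ry":0,"rz":0,"hand":0.2},{"x":0.78,"y":-0.97,"z":5.2,"rx":0,"ry":0,"rz":-0.07,"hand":0.2},{"x":0.78,"y":-0.97,"z":6.15,"rx":0,"ry":0.03,"rz":-0.07,"hand":0.2},{"x":0.78,"y":-0.97,"z":6.15,"rx":0,"ry":0.03,"rz":-0.07,"hand":0.2},{"x":0.78,"y":-0.97,"z":6.15,"rx":0,"ry":0.03,"rz":-0.07,"hand":0.2}]'
python3 look.py w14;  python3 - <<'E'
from h import *
im=imaging.read_camera("side"); cv2.imwrite("pics/s14z.png",cv2.resize(im[65:185,180:300],None,fx=5,fy=5,interpolation=cv2.INTER_CUBIC))
E
```

```text
time_s: 11.95
tool_pos: [0.4489, 0.2452, 0.2563]
eef_rot: [0.957, 0.133, 0.256, -0.036]
ft_force: [0.1, 0.3, -1.5]
grip_width: 0.349
[0.44887526 0.24529692 0.25658662] [ 0.95654992  0.13337542  0.25676542 -0.03598277] 12.0 [-0.72344737  0.71967406 -1.9060298 ]
```

View pics/w14.png

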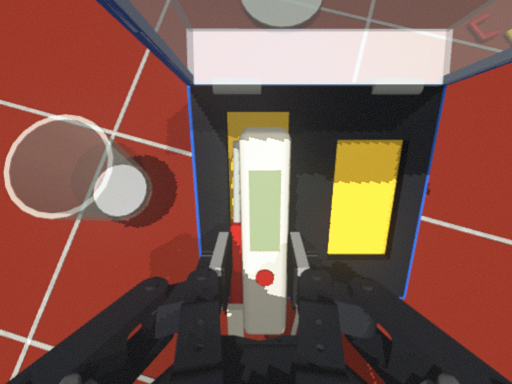

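View pics/s14z.png

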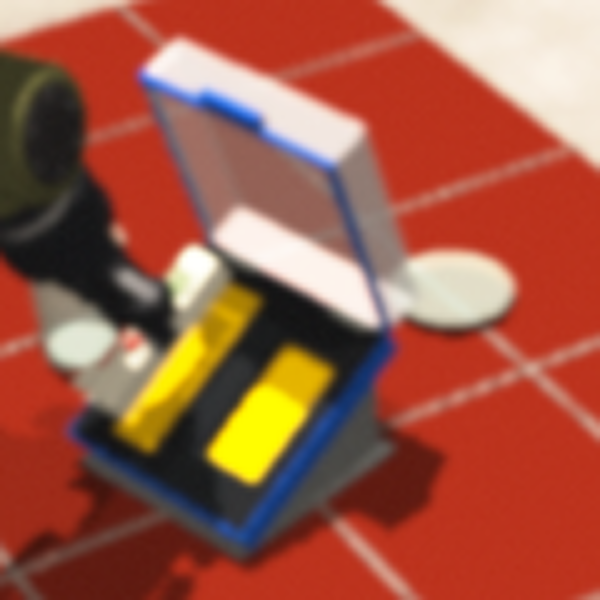

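Run:
```python
from h import *
im=cv2.imread("pics/w14.png"); cv2.imwrite("pics/w14z.png",cv2.resize(im[75:310,180:450],None,fx=2.5,fy=2.5,interpolation=cv2.INTER_CUBIC))
```

```text
(no output)
```

View pics/w14z.png

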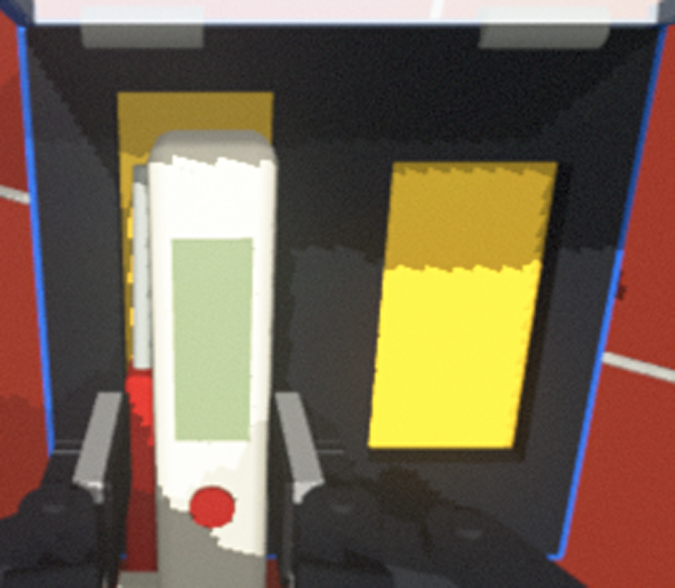

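```bash
sed -i '/^px=/,$d; s/load("w13")/load(NAME)/; s/^from h import \*/from h import */' casefit.py; sed -i '1a import sys; NAME="w14"' casefit.py
python3 - <<'E'
from casefit import *
z=lambda *a:np.array([(180+x/2.5,75+y/2.5) for x,y in a])
px=z((118,93),(273,93),(393,162),(513,446),(22,27),(663,27),(557,556))
o=[long_(1,1),long_(1,-1),(.046,-.016,0),short(-1,-1),(.08,.08,0),(.08,-.08,0),(-.08,-.08,0)]
t,Rw=pnp(o,px); pnp(o[:4],px[:4]); 
p,Rt,_=tcp(); print("tcp in case",Rw.T@(p-t), (R.from_matrix(Rw@np.diag([1,-1,-1])).inv()*Rt).as_rotvec(degrees=True))
E
```

```text
centre [0.5695 0.242  0.0668] psi 15.756439502215496 tilt 30.434108962629598 res 0.79 y.z -0.004967448751319687Traceback (most recent call last):
  File "<stdin>", line 5, in <module>
  File "casefit.py", line 9, in pnp
    s=K.copy(); ok,rv,tv=cv2.solvePnP(np.array(obj,float),px,s,np.array([k,0,0,0,0.]))
                         ~~~~~~~~~~~~^^^^^^^^^^^^^^^^^^^^^^^^^^^^^^^^^^^^^^^^^^^^^^^^^
cv2.error: OpenCV(4.12.0) /io/opencv/modules/calib3d/src/calibration_base.cpp:1346: error: (-2:Unspecified error) in function 'void cv::findExtrinsicCameraParams2(const cv::Mat&, const cv::Mat&, const cv::Mat&, const cv::Mat&, cv::Mat&, cv::Mat&, int)'
> DLT algorithm needs at least 6 points for pose estimation from 3D-2D point correspondences. (expected: 'count >= 6'), where
>     'count' is 4
> must be greater than or equal to
>     '6' is 6
```

Run:
```python
from h import *
C=np.array([.5693,.2417,.0675]); x,y,n=case_axes(15.75)
T=C+.036*y-.010*n-.0053*x+n*.1895
for h in (.012,.003,0): print(h,delta(T+h*n,Rcase(15.75)))
```

```text
0.012 (array([-0.01,  0.01,  1.19]), array([-0.02, -0.01,  0.02]))
0.003 (array([-0.02,  0.01,  1.55]), array([-0.02, -0.01,  0.02]))
0 (array([-0.02,  0.01,  1.67]), array([-0.02, -0.01,  0.02]))
```

```bash
python3 -m inch '[{"x":0,"y":0,"z":0.6,"rx":0,"ry":0,"rz":0,"hand":0.2},{"x":-0.02,"y":0,"z":1.1,"rx":0,"ry":0,"rz":0,"hand":0.2},{"x":-0.02,"y":0,"z":1.3,"rx":0,"ry":0,"rz":0,"hand":0.2},{"x":-0.02,"y":0,"z":1.45,"rx":0,"ry":0,"rz":0,"hand":0.2},{"x":-0.02,"y":0,"z":1.55,"rx":0,"ry":0,"rz":0,"hand":0.2}]'
python3 look.py w15
python3 - <<'E'
from h import *
im=cv2.imread("pics/w15.png"); cv2.imwrite("pics/w15z.png",cv2.resize(im[75:345,150:450],None,fx=2.2,fy=2.2,interpolation=cv2.INTER_CUBIC))
E
```

```text
time_s: 12.68
tool_pos: [0.4672, 0.2508, 0.2215]
eef_rot: [0.957, 0.134, 0.256, -0.036]
ft_force: [0.5, -0.3, -1.6]
grip_width: 0.347
[0.46725208 0.25085831 0.22136505] [ 0.95670179  0.13369263  0.25605385 -0.03583849] 12.725 [ 0.79887193 -0.74985711 -2.30160862]
```

View pics/w15z.png

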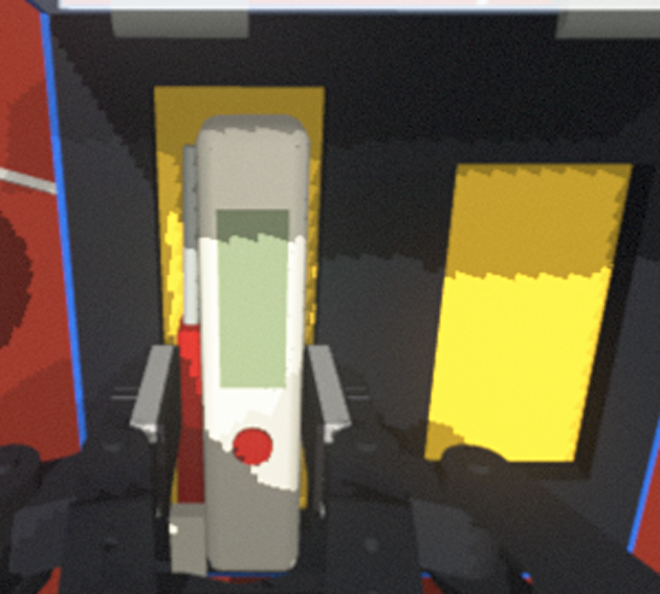

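```bash
python3 -m inch '[{"x":0,"y":0,"z":0.06,"rx":0,"ry":0,"rz":0,"hand":0.2},{"x":0,"y":0,"z":0.12,"rx":0,"ry":0,"rz":0,"hand":0.2}]'
python3 - <<'E'
from h import *
C=np.array([.5693,.2417,.0675]); x,y,n=case_axes(15.75)
p,Rt,s=tcp();print([round(float(np.dot(p-C,a)),4) for a in (x,y,n)],s['ft_force']@n,s['ft_force'])
E
```

```text
time_s: 12.98
tool_pos: [0.4686, 0.2512, 0.2192]
eef_rot: [0.957, 0.134, 0.256, -0.036]
ft_force: [-9.8, -8.7, 13.2]
grip_width: 0.35
[-0.0059, 0.0365, 0.1785] 17.29997602281065 [-9.80394225 -8.74057074 13.1587087 ]
```

```bash
python3 -m inch '[{"x":0,"y":0,"z":-0.04,"rx":0,"ry":0,"rz":0,"hand":0.35},{"x":0,"y":0,"z":-0.04,"rx":0,"ry":0,"rz":0,"hand":0.5},{"x":0,"y":0,"z":-0.04,"rx":0,"ry":0,"rz":0,"hand":0.55},{"x":0,"y":0,"z":-1,"rx":0,"ry":0,"rz":0,"hand":0.55},{"x":0,"y":0,"z":-3,"rx":0,"ry":0,"rz":0,"hand":0.55},{"x":0,"y":0,"z":-5,"rx":0,"ry":0,"rz":0,"hand":0.6},{"x":0,"y":0,"z":-5.5,"rx":0,"ry":0,"rz":0,"hand":0.7}]'
python3 look.py w16
python3 - <<'E'
from h import *
im=imaging.read_camera("side"); cv2.imwrite("pics/s16z.png",cv2.resize(im[65:185,180:300],None,fx=5,fy=5,interpolation=cv2.INTER_CUBIC))
print(delta([.46,-.085,.34],Rd(-22.1)))
E
```

```text
time_s: 13.85
tool_pos: [0.4018, 0.2323, 0.3408]
eef_rot: [0.956, 0.134, 0.258, -0.037]
ft_force: [0.4, 0.2, 0.6]
grip_width: 0.699
[0.40188439 0.2322861  0.34066797] [ 0.9561782   0.1336163   0.25794721 -0.03651267] 13.9 [ 0.94439617 -0.19038912  2.81024999]
(array([-1.07, 12.84, -0.67]), array([-2.  , -5.79,  7.42]))
```

View pics/w16.png

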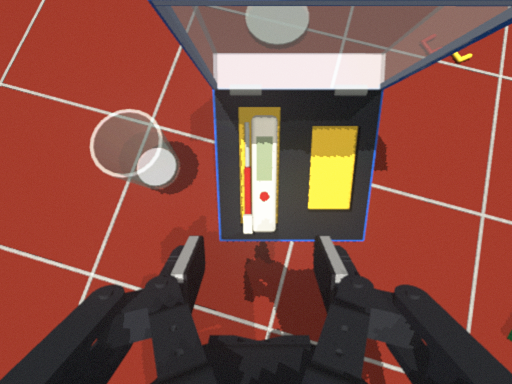

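View pics/s16z.png

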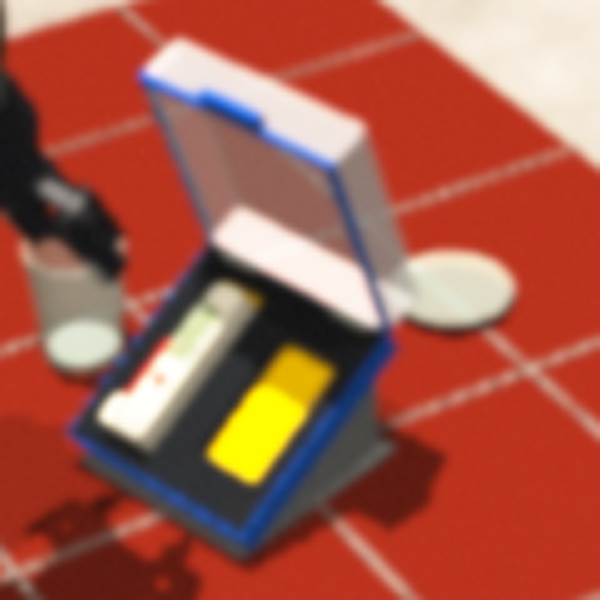

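```bash
cat >> h.py <<'E'
CC=np.array([.5693,.2417,.0675]); PSI=15.75
def oncase(px,h,i,cam="w"):
    x,y,n=case_axes(PSI); o,v=ray(cam,px,i); s=(h-(o-CC)@n)/(v@n); P=o+v*s[:,None]-CC; return P@np.stack([x,y,n],1)
E
python3 - <<'E'
from h import *
im=cv2.imread("pics/w16.png"); cv2.imwrite("pics/w16z.png",cv2.resize(im[85:250,205:385],None,fx=3.6,fy=3.6,interpolation=cv2.INTER_CUBIC))
E
```

```text
(no output)
```

View pics/w16z.png

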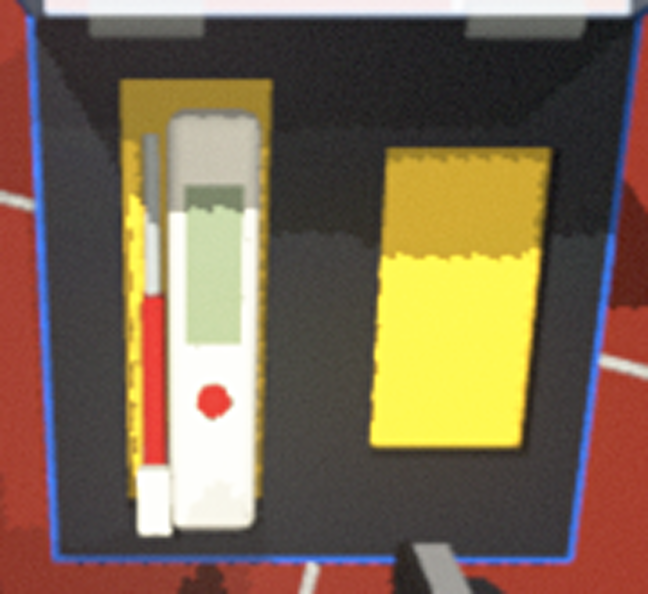

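Run:
```python
from h import *
i=load("w16"); z=lambda *a:[(205+x/3.6,85+y/3.6) for x,y in a]
print("frame",np.round(oncase(z((57,560),(574,558),(640,18),(30,18)),0,i)*1000,1).tolist())
print("floor",np.round(oncase(z((120,80),(272,80),(522,446),(551,150)),-.01,i)*1000,1).tolist())
print("therm top",np.round(oncase(z((170,118),(260,116),(254,527),(173,527)),.016,i)*1000,1).tolist())
print("therm top low end +5mm",np.round(oncase(z((254,527),(173,527)),.021,i)*1000,1).tolist())
print("rod at z",np.round(oncase(z((151,135),(152,290)),.006,i)*1000,1).tolist())
```

```text
frame [[-80.7, 80.2, 0.0], [-79.4, -81.6, 0.0], [80.1, -80.3, -0.0], [79.8, 81.0, -0.0]]
floor [[63.7, 58.2, -10.0], [63.8, 15.8, -10.0], [-45.9, -64.9, -10.0], [44.8, -63.9, -10.0]]
therm top [[55.3, 43.6, 16.0], [55.8, 20.5, 16.0], [-61.0, 19.7, 16.0], [-61.1, 43.4, 16.0]]
therm top low end +5mm [[-58.5, 20.0, 21.0], [-58.6, 43.2, 21.0]]
rod at z [[50.1, 49.0, 6.0], [7.5, 49.2, 6.0]]
```

```bash
python3 -m inch '[{"x":0,"y":0.8,"z":-0.7,"rx":0,"ry":-0.5,"rz":0.3,"hand":0.8},{"x":-0.2,"y":2.4,"z":-0.7,"rx":-0.4,"ry":-1.2,"rz":1.5,"hand":0.8},{"x":-0.4,"y":4.4,"z":-0.7,"rx":-0.7,"ry":-2.1,"rz":2.7,"hand":0.8},{"x":-0.6,"y":6.4,"z":-0.7,"rx":-1,"ry":-3,"rz":3.9,"hand":0.8},{"x":-0.7,"y":8.4,"z":-0.7,"rx":-1.4,"ry":-3.9,"rz":5.1,"hand":0.8},{"x":-0.9,"y":10.4,"z":-0.7,"rx":-1.7,"ry":-4.8,"rz":6.2,"hand":0.8},{"x":-1,"y":12.3,"z":-0.7,"rx":-2,"ry":-5.6,"rz":7.2,"hand":0.8},{"x":-1.07,"y":12.84,"z":-0.67,"rx":-2,"ry":-5.79,"rz":7.42,"hand":0.8},{"x":-1.07,"y":12.84,"z":-0.67,"rx":-2,"ry":-5.79,"rz":7.42,"hand":0.8},{"x":-1.07,"y":12.84,"z":-0.67,"rx":-2,"ry":-5.79,"rz":7.42,"hand":0.8}]'
python3 look.py w17
python3 - <<'E'
from h import *
print(delta([.4969,-.0779,.186],Rd(-22.1)))
im=cv2.imread("pics/w17.png"); cv2.imwrite("pics/w17z.png",cv2.resize(im[50:230,180:340],None,fx=3.3,fy=3.3,interpolation=cv2.INTER_CUBIC))
E
```

```text
time_s: 15.2
tool_pos: [0.4601, -0.0841, 0.3387]
eef_rot: [0.982, -0.191, -0.001, 0.001]
ft_force: [-0.3, 0.5, 0.3]
grip_width: 0.802
[ 0.46012118 -0.08397402  0.33900466] [ 9.81654120e-01 -1.90668410e-01 -6.62759819e-04  5.53258073e-04] 15.25 [-0.74755155 -0.33848728  1.27191875]
(array([ 1.28, -0.78,  6.12]), array([0.02, 0.01, 0.02]))
```

View pics/w17z.png

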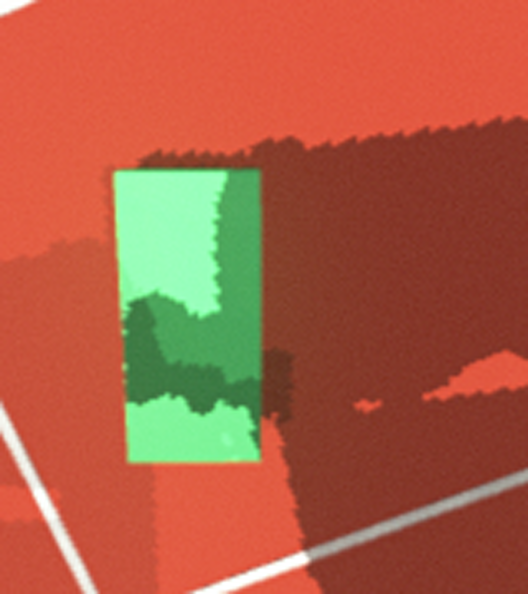

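```bash
python3 -m inch '[{"x":0.6,"y":-0.4,"z":1.5,"rx":0,"ry":0,"rz":0,"hand":0.8},{"x":1.2,"y":-0.75,"z":3.2,"rx":0,"ry":0,"rz":0,"hand":0.75},{"x":1.28,"y":-0.78,"z":5.2,"rx":0.02,"ry":0,"rz":0.02,"hand":0.7},{"x":1.28,"y":-0.78,"z":6.12,"rx":0.02,"ry":0,"rz":0.02,"hand":0.7},{"x":1.28,"y":-0.78,"z":6.12,"rx":0.02,"ry":0,"rz":0.02,"hand":0.6},{"x":1.28,"y":-0.78,"z":6.12,"rx":0.02,"ry":0,"rz":0.02,"hand":0.4},{"x":1.28,"y":-0.78,"z":6.12,"rx":0.02,"ry":0,"rz":0.02,"hand":0.3},{"x":1.28,"y":-0.78,"z":6.12,"rx":0.02,"ry":0,"rz":0.02,"hand":0.3}]' 40
python3 look.py w18
python3 - <<'E'
from h import *
x,y,n=case_axes(PSI); print(delta(CC-.04*y-.02*x+.36*n,Rcase(PSI)))
print(tcp()[2]['joints'])
E
```

```text
time_s: 16.25
tool_pos: [0.4971, -0.079, 0.1872]
eef_rot: [0.981, -0.192, 0.0, -0.0]
ft_force: [-2.1, 2.2, 7.4]
grip_width: 0.458
[ 0.49710201 -0.07903771  0.18719118] [ 9.81313416e-01 -1.92415823e-01  1.75692586e-04 -3.17068788e-04] 16.3 [-2.84822789  1.45950236  7.98875271]
(array([-7.41, -6.86, -7.28]), array([ 1.98,  5.77, -7.41]))
[-2.30546694e-01  4.98288026e-01  1.82340197e+00  8.84821137e-04
  8.19575119e-01  1.72689261e+00]
```

View pics/w18.png

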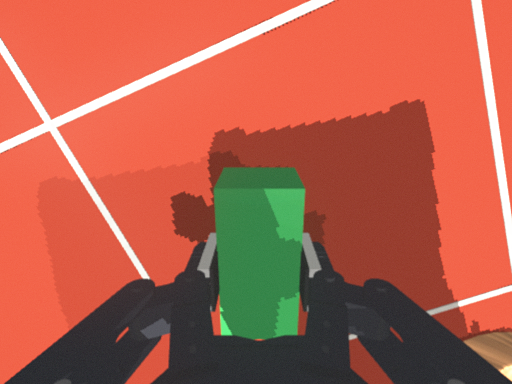

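```bash
python3 -m inch '[{"x":0,"y":0,"z":-1,"rx":0,"ry":0,"rz":0,"hand":0.3},{"x":0,"y":0,"z":-3,"rx":0,"ry":0,"rz":0,"hand":0.3},{"x":-0.5,"y":-0.5,"z":-5,"rx":0,"ry":0,"rz":0,"hand":0.3},{"x":-1.6,"y":-1.5,"z":-6.5,"rx":0.4,"ry":1,"rz":-1.3,"hand":0.3},{"x":-2.8,"y":-2.6,"z":-7.3,"rx":0.8,"ry":2.1,"rz":-2.7,"hand":0.3},{"x":-4,"y":-3.7,"z":-7.3,"rx":1.1,"ry":3.2,"rz":-4.1,"hand":0.3},{"x":-5.2,"y":-4.8,"z":-7.3,"rx":1.4,"ry":4.2,"rz":-5.4,"hand":0.3},{"x":-6.3,"y":-5.8,"z":-7.3,"rx":1.7,"ry":5,"rz":-6.5,"hand":0.3},{"x":-7.2,"y":-6.6,"z":-7.3,"rx":1.98,"ry":5.77,"rz":-7.41,"hand":0.3},{"x":-7.4,"y":-6.86,"z":-7.28,"rx":1.98,"ry":5.77,"rz":-7.41,"hand":0.3},{"x":-7.4,"y":-6.86,"z":-7.28,"rx":1.98,"ry":5.77,"rz":-7.41,"hand":0.3},{"x":-7.4,"y":-6.86,"z":-7.28,"rx":1.98,"ry":5.77,"rz":-7.41,"hand":0.3}]'
python3 look.py w19
python3 - <<'E'
from h import *
x,y,n=case_axes(PSI)
T=CC-.040*y-.010*n+n*.1872
for h in (.04,.012,.002): print(delta(T+h*n,Rcase(PSI)))
E
```

```text
time_s: 17.8
tool_pos: [0.3909, 0.1489, 0.3684]
eef_rot: [0.957, 0.131, 0.255, -0.035]
ft_force: [-0.3, -0.1, -3.3]
grip_width: 0.459
[0.3909362  0.14882871 0.36841849] [ 0.95722578  0.13143465  0.25531597 -0.03546112] 17.85 [ 1.04937935  0.29825231 -2.76984537]
(array([ 0.81, -0.04,  5.67]), array([ 0.  ,  0.02, -0.02]))
(array([ 0.82, -0.04,  6.79]), array([ 0.  ,  0.02, -0.02]))
(array([ 0.82, -0.04,  7.19]), array([ 0.  ,  0.02, -0.02]))
```

View pics/w19.png

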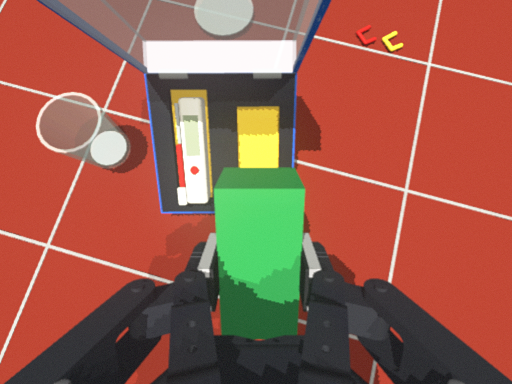

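Run:
```python
from h import *
i=load("w19"); im=cv2.imread("pics/w19.png"); cv2.imwrite("pics/w19z.png",cv2.resize(im[155:345,190:330],None,fx=3,fy=3,interpolation=cv2.INTER_CUBIC))
p,Rt,_=tcp()
for nm,px in [("fl",(215,190)),("fr",(304,190)),("nr",(298,336)),("nl",(219,336))]:
        oo,v=ray("w",[px],i); ot=Rt.inv().apply(oo-p); vt=Rt.inv().apply(v[0]); s=(.1492-ot[2])/vt[2]; print(nm,np.round(ot+s*vt,4))
```

```text
fl [ 0.0405 -0.0193  0.1492]
fr [0.0405 0.0195 0.1492]
nr [-0.0405  0.0204  0.1492]
nl [-0.0405 -0.0212  0.1492]
```

View pics/w19z.png

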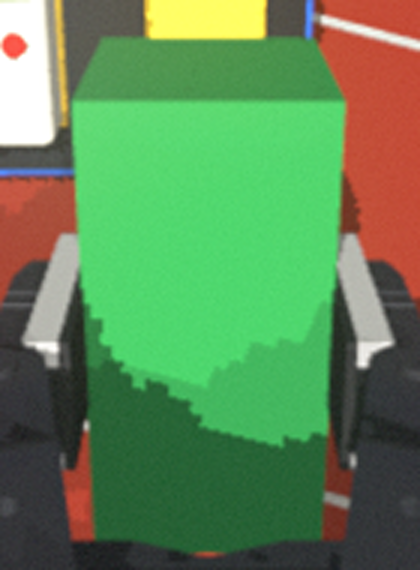

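```bash
python3 -m inch '[{"x":0.3,"y":-0.02,"z":2,"rx":0,"ry":0,"rz":0,"hand":0.3},{"x":0.6,"y":-0.04,"z":4,"rx":0,"ry":0.02,"rz":-0.02,"hand":0.3},{"x":0.82,"y":-0.04,"z":5.4,"rx":0,"ry":0.02,"rz":-0.02,"hand":0.3},{"x":0.82,"y":-0.04,"z":6.1,"rx":0,"ry":0.02,"rz":-0.02,"hand":0.3},{"x":0.82,"y":-0.04,"z":6.4,"rx":0,"ry":0.02,"rz":-0.02,"hand":0.3},{"x":0.82,"y":-0.04,"z":6.6,"rx":0,"ry":0.02,"rz":-0.02,"hand":0.3},{"x":0.82,"y":-0.04,"z":6.6,"rx":0,"ry":0.02,"rz":-0.02,"hand":0.3}]'
python3 look.py w20
python3 - <<'E'
from h import *
im=imaging.read_camera("side"); cv2.imwrite("pics/s20z.png",cv2.resize(im[65:185,180:300],None,fx=5,fy=5,interpolation=cv2.INTER_CUBIC))
x,y,n=case_axes(PSI)
T=CC-.040*y-.010*n+n*.1872
for h in (.012,.002): print(delta(T+h*n,Rcase(PSI)))
E
```

```text
time_s: 18.73
tool_pos: [0.4866, 0.1775, 0.236]
eef_rot: [0.957, 0.133, 0.257, -0.036]
ft_force: [-0.0, 0.7, -1.4]
grip_width: 0.46
[0.48651653 0.17755262 0.23613904] [ 0.95663424  0.1328765   0.2567596  -0.03562684] 18.775 [-0.50548379 -0.22272271 -1.97402552]
(array([-0.01,  0.03,  0.22]), array([-0.01, -0.01,  0.01]))
(array([-0.01,  0.03,  0.62]), array([-0.01, -0.01,  0.01]))
```

View pics/w20.png

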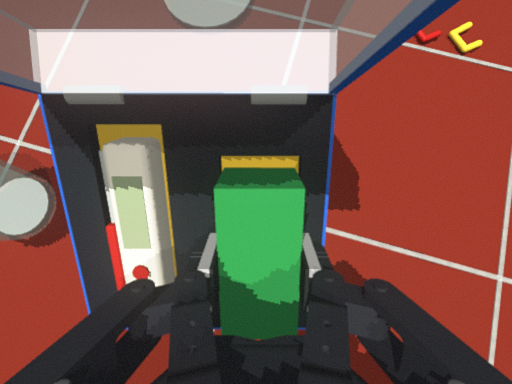

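View pics/s20z.png

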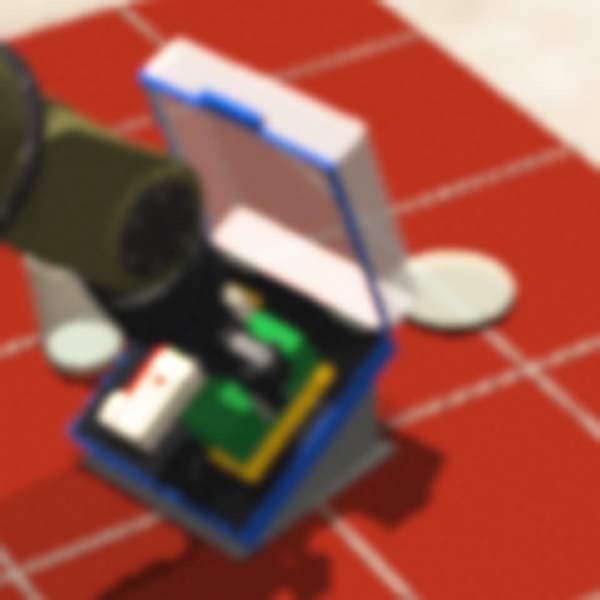

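```bash
python3 -m inch '[{"x":0,"y":0.02,"z":0.2,"rx":0,"ry":0,"rz":0,"hand":0.3},{"x":0,"y":0.02,"z":0.4,"rx":0,"ry":0,"rz":0,"hand":0.3},{"x":0,"y":0.02,"z":0.55,"rx":0,"ry":0,"rz":0,"hand":0.3},{"x":0,"y":0.02,"z":0.62,"rx":0,"ry":0,"rz":0,"hand":0.3}]'
python3 look.py w21
python3 - <<'E'
from h import *
x,y,n=case_axes(PSI);p,Rt,s=tcp();print([round(float(np.dot(p-CC,a)),4) for a in (x,y,n)],[float(s['ft_force']@a) for a in (x,y,n)])
E
```

```text
time_s: 19.32
tool_pos: [0.4942, 0.1793, 0.2219]
eef_rot: [0.957, 0.133, 0.256, -0.036]
ft_force: [0.1, -0.7, -1.5]
grip_width: 0.464
[0.49423247 0.1793203  0.22180296] [ 0.95676394  0.13300168  0.25622005 -0.03556123] 19.375 [-1.24758965  0.06761658 -2.65076462]
[-0.0001, -0.0397, 0.1782] [-2.3493666913474005, 0.40372423126329593, -1.7044318460419752]
```

View pics/w21.png

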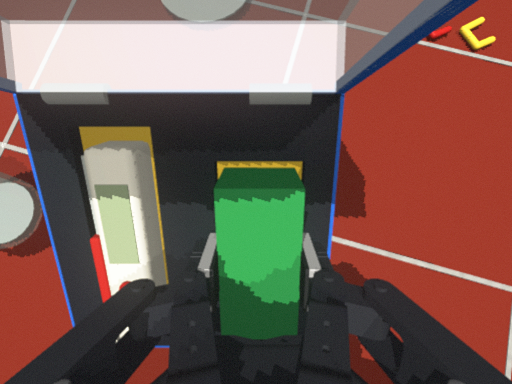

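No contact yet; a bit further.

```bash
python3 -m inch '[{"x":0,"y":0,"z":0.06,"rx":0,"ry":0,"rz":0,"hand":0.3},{"x":0,"y":0,"z":0.11,"rx":0,"ry":0,"rz":0,"hand":0.3}]'
python3 - <<'E'
from h import *
x,y,n=case_axes(PSI);p,Rt,s=tcp();print([round(float(np.dot(p-CC,a)),4) for a in (x,y,n)],[float(s['ft_force']@a) for a in (x,y,n)])
E
```

```text
time_s: 19.62
tool_pos: [0.4953, 0.1796, 0.2203]
eef_rot: [0.957, 0.133, 0.256, -0.036]
ft_force: [-23.4, -9.3, 23.2]
grip_width: 0.462
[0.0002, -0.0396, 0.1764] [-10.148329263638784, -2.5871386160674112, 32.596230498663026]
```

```bash
python3 -m inch '[{"x":0,"y":0,"z":-0.06,"rx":0,"ry":0,"rz":0,"hand":0.45},{"x":0,"y":0,"z":-0.06,"rx":0,"ry":0,"rz":0,"hand":0.55},{"x":0,"y":0,"z":-0.06,"rx":0,"ry":0,"rz":0,"hand":0.6},{"x":0,"y":0,"z":-1,"rx":0,"ry":0,"rz":0,"hand":0.6},{"x":0,"y":0,"z":-3,"rx":0,"ry":0,"rz":0,"hand":0.6},{"x":0,"y":0,"z":-5,"rx":0,"ry":0,"rz":0,"hand":0.6},{"x":-0.5,"y":-0.5,"z":-6.5,"rx":0,"ry":0,"rz":0,"hand":0.3},{"x":-0.5,"y":-0.5,"z":-6.5,"rx":0,"ry":0,"rz":0,"hand":0}]'
python3 look.py w22
python3 - <<'E'
from h import *
im=imaging.read_camera("side"); cv2.imwrite("pics/s22z.png",cv2.resize(im[65:185,180:300],None,fx=5,fy=5,interpolation=cv2.INTER_CUBIC))
im=cv2.imread("pics/w22.png"); cv2.imwrite("pics/w22z.png",cv2.resize(im[40:250,130:400],None,fx=2.5,fy=2.5,interpolation=cv2.INTER_CUBIC))
E
```

```text
time_s: 20.62
tool_pos: [0.4025, 0.1668, 0.3563]
eef_rot: [0.956, 0.133, 0.259, -0.036]
ft_force: [-0.0, -0.9, -0.9]
grip_width: 0.178
[0.40320112 0.16667725 0.35508441] [ 0.95634508  0.13324706  0.25761061 -0.03586203] 20.675 [ 0.47669017 -0.55900851  0.51871235]
```

View pics/w22z.png

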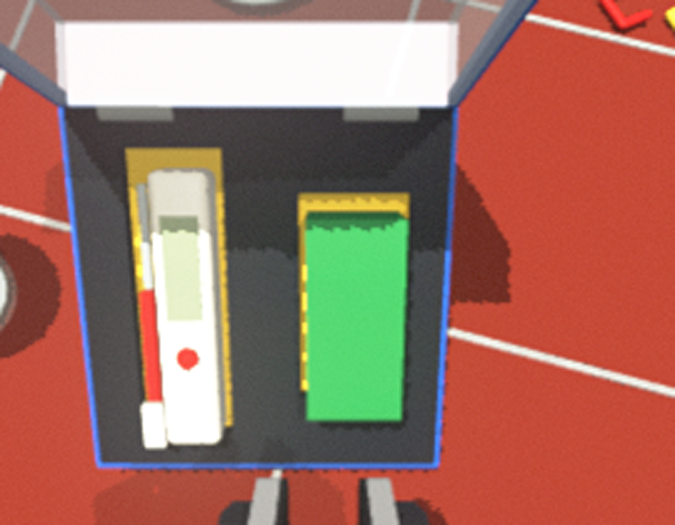

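View pics/s22z.png

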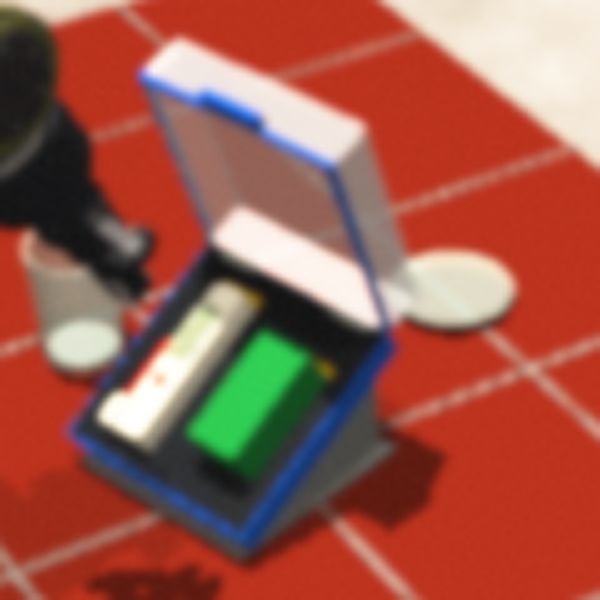

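Run:
```python
from h import *
i=load("w22"); z=lambda *a:[(130+x/2.5,40+y/2.5) for x,y in a]
print(np.round(oncase(z((305,231),(410,231),(404,420),(306,420)),.028,i)*1000,1).tolist())
print(np.round(oncase(z((305,213),(410,213)),.028,i)*1000,1).tolist(), "frame",np.round(oncase(z((99,466),(440,465),(456,106)),0,i)*1000,1).tolist())
K,k,E=i; o=-E[:3,:3].T@E[:3,3]; x,y,n=case_axes(PSI); print("cam",[(o-CC)@a for a in (x,y,n)])
# expected lid geometry
H=CC+.08*x
for a in (1.7,1.75,1.8):
    d=-np.cos(a)*x+np.sin(a)*n
    for s in (-.08,.08): print(a,s,np.round(proj("side",H+.16*d+s*y)[0]-[180,65],1)*5,np.round(proj("scene",H+.16*d+s*y)[0]-[290,165],1)*5)
    print("lip",np.round(H+.166*d,4))
```

```text
[[33.8, -19.5, 28.0], [33.9, -60.5, 28.0], [-45.4, -61.1, 28.0], [-45.5, -19.4, 28.0]]
[[40.7, -19.5, 28.0], [40.8, -60.2, 28.0]] frame [[-80.7, 80.3, -0.0], [-79.8, -82.5, 0.0], [80.8, -80.5, 0.0]]
cam [np.float64(0.06817410052938758), np.float64(-0.026580619504741082), np.float64(0.3096385073726864)]
1.7 -0.08 [309.5 178.5] [139.5  88.5]
1.7 0.08 [122.   86.5] [440.5  86. ]
lip [0.5746 0.2432 0.2608]
1.75 -0.08 [318.  169.5] [141.5  94.5]
1.75 0.08 [130.5  78. ] [445.  92.]
lip [0.582  0.2453 0.2638]
1.8 -0.08 [326.5 160.5] [144. 102.]
1.8 0.08 [139.  70.] [449.5  99.5]
lip [0.5896 0.2474 0.2664]
```

Run:
```python
from h import *
x,y,n=case_axes(PSI)
for a,h in ((.0,.40),(.172,.40),(.172,.30)):
    T=CC+a*x+h*n; print(a,h,T.round(3),delta(T,Rcase(PSI)))
```

```text
0.0 0.4 [0.377 0.187 0.414] (array([ 0.5 , -1.09, -2.47]), array([-0.01, -0.01,  0.02]))
0.172 0.4 [0.52  0.228 0.5  ] (array([ 7.38, -1.08, -2.46]), array([-0.01, -0.01,  0.02]))
0.172 0.3 [0.568 0.241 0.413] (array([ 7.38, -1.08,  1.54]), array([-0.01, -0.01,  0.02]))
```

```bash
python3 -m inch '[{"x":0.3,"y":-0.8,"z":-1.5,"rx":0,"ry":0,"rz":0,"hand":0},{"x":1.2,"y":-1.08,"z":-2.46,"rx":0,"ry":0,"rz":0,"hand":0},{"x":3,"y":-1.08,"z":-2.46,"rx":0,"ry":0,"rz":0,"hand":0},{"x":5,"y":-1.08,"z":-2.46,"rx":0,"ry":0,"rz":0,"hand":0},{"x":6.8,"y":-1.08,"z":-2.46,"rx":0,"ry":0,"rz":0,"hand":0},{"x":7.38,"y":-1.08,"z":-2.46,"rx":0,"ry":0,"rz":0,"hand":0},{"x":7.38,"y":-1.08,"z":-2.46,"rx":0,"ry":0,"rz":0,"hand":0}]'
python3 look.py w23
python3 - <<'E'
from h import *
x,y,n=case_axes(PSI);p,Rt,s=tcp();print([round(float(np.dot(p-CC,a)),4) for a in (x,y,n)])
for a,h in ((.172,.30),(.10,.30)): print(delta(CC+a*x+h*n,Rcase(PSI)))
im=imaging.read_camera("side"); cv2.imwrite("pics/s23z.png",cv2.resize(im[20:185,130:330],None,fx=3.5,fy=3.5,interpolation=cv2.INTER_CUBIC))
im=imaging.read_camera("scene"); cv2.imwrite("pics/c23z.png",cv2.resize(im[100:280,260:440],None,fx=3.3,fy=3.3,interpolation=cv2.INTER_CUBIC))
E
```

```text
time_s: 21.6
tool_pos: [0.5216, 0.2278, 0.498]
eef_rot: [0.957, 0.133, 0.255, -0.035]
ft_force: [-0.8, -0.4, -1.3]
grip_width: 0.004
[0.52093412 0.22772576 0.497994  ] [ 0.95703989  0.13291723  0.2552682  -0.035296  ] 21.65 [-1.10398081 -0.94451355 -0.78324311]
[0.1716, -0.0003, 0.398]
(array([ 0.02, -0.01,  3.92]), array([-0.  ,  0.03,  0.01]))
(array([-2.86, -0.01,  3.93]), array([-0.  ,  0.03,  0.01]))
```

View pics/s23z.png

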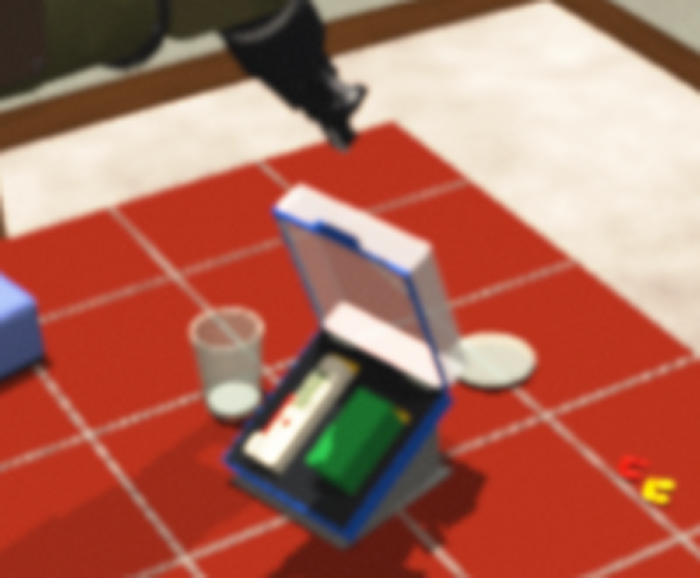

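View pics/c23z.png

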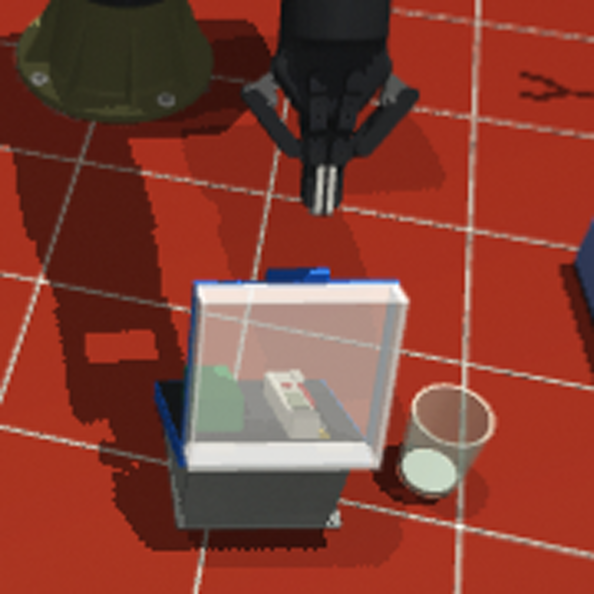

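```bash
python3 -m inch '[{"x":0.1,"y":0,"z":1.5,"rx":0,"ry":0,"rz":0,"hand":0},{"x":0.1,"y":0,"z":3.0,"rx":0,"ry":0,"rz":0,"hand":0},{"x":0.1,"y":0,"z":3.9,"rx":0,"ry":0,"rz":0,"hand":0},{"x":0.1,"y":0,"z":3.9,"rx":0,"ry":0,"rz":0,"hand":0}]'
python3 - <<'E'
from h import *
x,y,n=case_axes(PSI);p,Rt,s=tcp();print([round(float(np.dot(p-CC,a)),4) for a in (x,y,n)],s['ft_force'])
im=imaging.read_camera("scene"); cv2.imwrite("pics/c24z.png",cv2.resize(im[100:280,260:440],None,fx=3.3,fy=3.3,interpolation=cv2.INTER_CUBIC))
E
```

```text
time_s: 22.25
tool_pos: [0.5691, 0.2416, 0.4147]
eef_rot: [0.957, 0.133, 0.255, -0.035]
ft_force: [0.4, -0.8, 1.0]
grip_width: -0.001
[0.1734, -0.0001, 0.3008] [ 0.3837152  -0.83905041  1.03508463]
```

View pics/c24z.png

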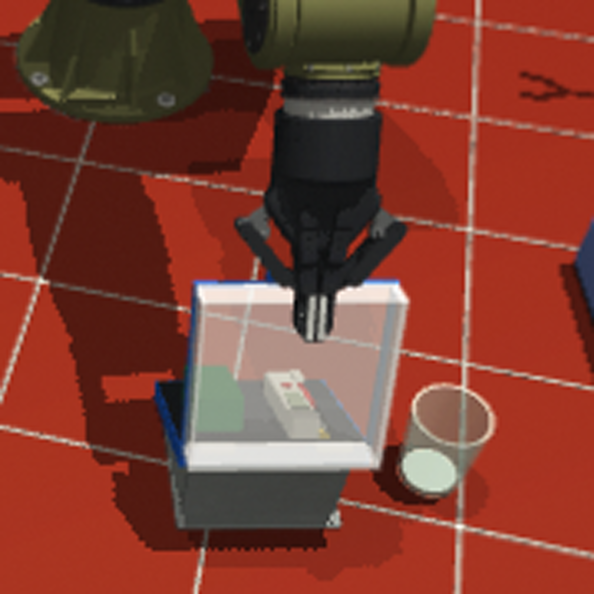

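```bash
python3 -m inch '[{"x":-0.7,"y":0,"z":0,"rx":0,"ry":0,"rz":0,"hand":0},{"x":-1.2,"y":0,"z":0,"rx":0,"ry":0,"rz":0,"hand":0},{"x":-1.8,"y":0,"z":0,"rx":0,"ry":0,"rz":0,"hand":0},{"x":-2.4,"y":0,"z":0,"rx":0,"ry":0,"rz":0,"hand":0},{"x":-3,"y":0,"z":0,"rx":0,"ry":0,"rz":0,"hand":0}]'
python3 -m inch '[{"x":-0.6,"y":0,"z":0,"rx":0,"ry":0,"rz":0,"hand":0},{"x":-1.2,"y":0,"z":0,"rx":0,"ry":0,"rz":0,"hand":0},{"x":-1.8,"y":0,"z":0,"rx":0,"ry":0,"rz":0,"hand":0},{"x":-2.4,"y":0,"z":0,"rx":0,"ry":0,"rz":0,"hand":0},{"x":-2.4,"y":0,"z":0,"rx":0,"ry":0,"rz":0,"hand":0}]'
python3 - <<'E'
from h import *
x,y,n=case_axes(PSI);p,Rt,s=tcp();print([round(float(np.dot(p-CC,a)),4) for a in (x,y,n)],s['ft_force'])
for a,h in ((.020,.290),(.004,.276),(-.022,.245),(-.039,.209)): print(delta(CC+a*x+h*n,Rcase(PSI)))
im=imaging.read_camera("side"); cv2.imwrite("pics/s25z.png",cv2.resize(im[20:185,130:330],None,fx=3.5,fy=3.5,interpolation=cv2.INTER_CUBIC))
E
```

```text
time_s: 22.92
tool_pos: [0.5059, 0.2237, 0.3811]
eef_rot: [0.956, 0.133, 0.258, -0.036]
ft_force: [0.1, 1.3, 2.9]
grip_width: -0.001
time_s: 23.55
tool_pos: [0.456, 0.2096, 0.3502]
eef_rot: [0.957, 0.133, 0.257, -0.036]
ft_force: [0.4, 0.1, -0.2]
grip_width: -0.005
[0.0394, -0.0001, 0.3037] [ 0.36440031  0.06535482 -0.17541431]
(array([-0.78, -0.01,  0.55]), array([-0.01, -0.02,  0.02]))
(array([-1.42, -0.01,  1.11]), array([-0.01, -0.02,  0.02]))
(array([-2.46, -0.01,  2.34]), array([-0.01, -0.02,  0.02]))
(array([-3.14, -0.01,  3.78]), array([-0.01, -0.02,  0.02]))
```

View pics/s25z.png

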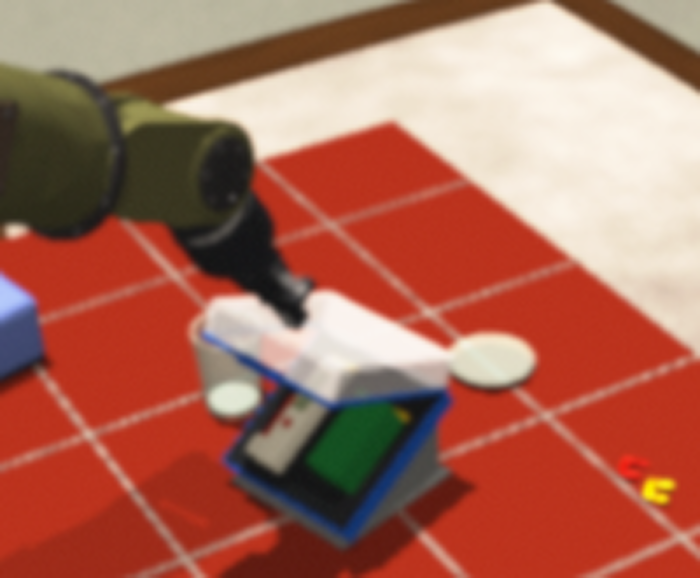

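```bash
python3 -m inch '[{"x":-0.4,"y":0,"z":0.3,"rx":0,"ry":0,"rz":0,"hand":0},{"x":-0.8,"y":0,"z":0.6,"rx":0,"ry":0,"rz":0,"hand":0},{"x":-1.4,"y":0,"z":1.1,"rx":0,"ry":0,"rz":0,"hand":0},{"x":-2,"y":0,"z":1.7,"rx":0,"ry":0,"rz":0,"hand":0},{"x":-2.4,"y":0,"z":2.3,"rx":0,"ry":0,"rz":0,"hand":0},{"x":-2.8,"y":0,"z":2.8,"rx":0,"ry":0,"rz":0,"hand":0},{"x":-3,"y":0,"z":3.3,"rx":0,"ry":0,"rz":0,"hand":0},{"x":-3.1,"y":0,"z":3.6,"rx":0,"ry":0,"rz":0,"hand":0},{"x":-3.1,"y":0,"z":3.7,"rx":0,"ry":0,"rz":0,"hand":0}]'
python3 - <<'E'
from h import *
x,y,n=case_axes(PSI);p,Rt,s=tcp();print([round(float(np.dot(p-CC,a)),4) for a in (x,y,n)],[float(s['ft_force']@a) for a in (x,y,n)])
im=imaging.read_camera("side"); cv2.imwrite("pics/s26z.png",cv2.resize(im[20:185,130:330],None,fx=3.5,fy=3.5,interpolation=cv2.INTER_CUBIC))
E
```

```text
time_s: 24.72
tool_pos: [0.4368, 0.2041, 0.2298]
eef_rot: [0.957, 0.133, 0.256, -0.036]
ft_force: [-0.3, -0.6, 0.9]
grip_width: -0.003
[-0.0382, -0.0003, 0.2094] [0.07499358131649808, -0.4799953617678975, 1.032832195912108]
```

View pics/s26z.png

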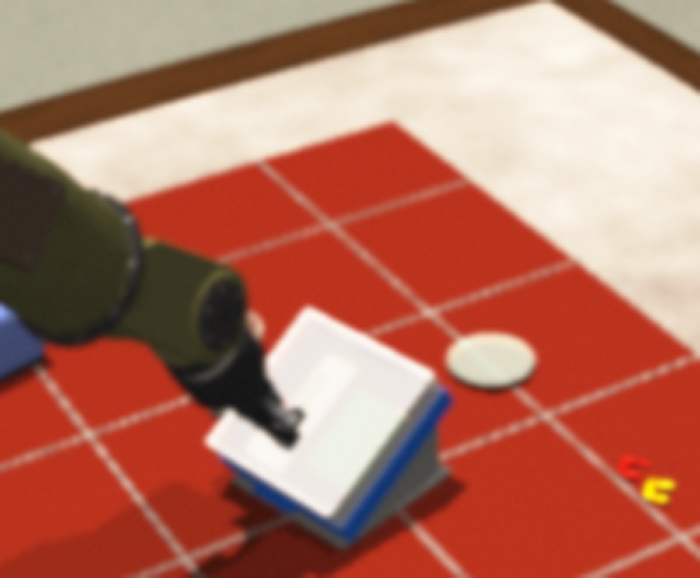

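Looks shut; press until the force confirms it.

```bash
python3 -m inch '[{"x":0,"y":0,"z":0.05,"rx":0,"ry":0,"rz":0,"hand":0},{"x":0,"y":0,"z":0.1,"rx":0,"ry":0,"rz":0,"hand":0}]'
python3 - <<'E'
from h import *
x,y,n=case_axes(PSI);p,Rt,s=tcp();print([round(float(np.dot(p-CC,a)),4) for a in (x,y,n)],[float(s['ft_force']@a) for a in (x,y,n)])
E
```

```text
time_s: 25.02
tool_pos: [0.4377, 0.2044, 0.2291]
eef_rot: [0.957, 0.133, 0.257, -0.036]
ft_force: [-28.2, -8.9, 33.3]
grip_width: -0.001
[-0.0376, -0.0002, 0.2084] [-8.939190564946937, -0.9478822799430828, 43.57796200237126]
```

```bash
python3 -m inch '[{"x":0,"y":0,"z":-1,"rx":0,"ry":0,"rz":0,"hand":0},{"x":0,"y":0,"z":-3,"rx":0,"ry":0,"rz":0,"hand":0},{"x":0,"y":0,"z":-5,"rx":0,"ry":0,"rz":0,"hand":0},{"x":0,"y":0,"z":-6,"rx":0,"ry":0,"rz":0,"hand":0},{"x":0,"y":0,"z":-6,"rx":0,"ry":0,"rz":0,"hand":0}]'
python3 look.py w27
python3 - <<'E'
from h import *
for c in ("side","scene"): cv2.imwrite(f"pics/{c}27.png",imaging.read_camera(c))
im=cv2.imread("pics/side27.png"); cv2.imwrite("pics/s27z.png",cv2.resize(im[65:185,180:300],None,fx=5,fy=5,interpolation=cv2.INTER_CUBIC))
E
```

```text
time_s: 25.65
tool_pos: [0.3654, 0.1839, 0.3598]
eef_rot: [0.956, 0.133, 0.259, -0.036]
ft_force: [-0.3, 0.1, -0.9]
grip_width: 0.001
[0.36561618 0.18393765 0.35847665] [ 0.95643373  0.13298188  0.25742009 -0.03585025] 25.7 [ 0.47707351  0.39305491 -0.43427967]
```

View pics/w27.png

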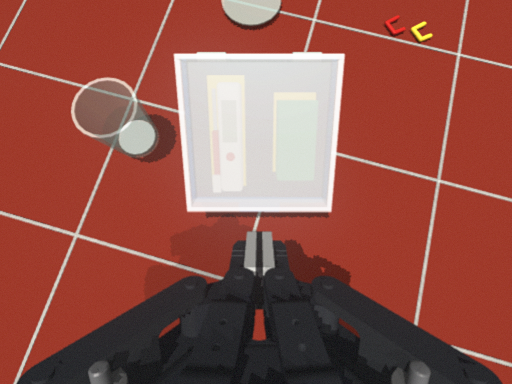

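View pics/s27z.png

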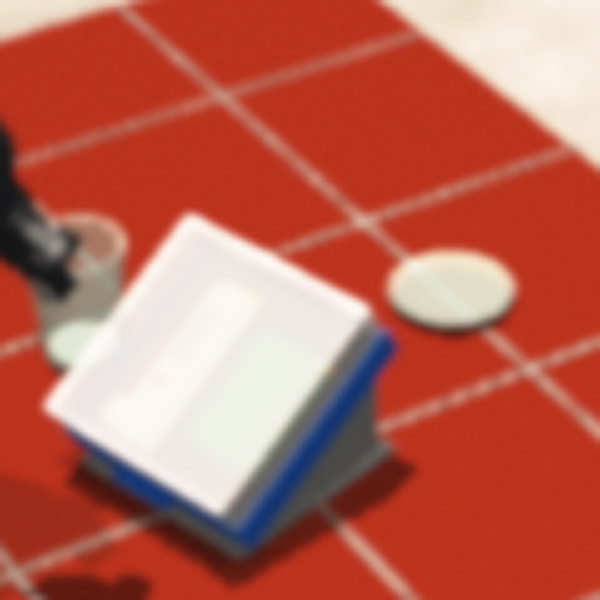

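View pics/scene27.png

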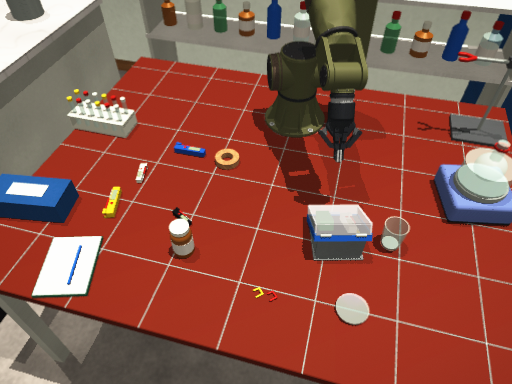

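Run:
```python
from h import *
print(np.round(oncase([(175.5,54.5),(344.5,54.5),(331.5,213),(187.5,213)],.036,load("w27"))*1000,1).tolist())
from workcell import workorder
print(tcp()[2]['time_s']); print(workorder.sign_off())
```

```text
[[79.1, 78.3, 36.0], [79.2, -79.5, 36.0], [-80.8, -80.2, 36.0], [-81.1, 79.4, 36.0]]
25.8
the job is handed in; nothing more can be done
None
```

The measuring kit is packed away in the order you asked. I folded the probe, closed the slide box lid, laid the thermometer in the long pocket and the box in the short pocket, then swung the case lid shut. The job was handed in at 25.8 s with the robot clear of everything.

**Last checks**
- **Probe:** after folding, the rod measured parallel to the body within about 1°.
- **Thermometer:** its centre is about 3 mm down-slope of the pocket's centre, and it lies flat. It met the floor within 1 mm of the expected height.
- **Slide box:** its centre is about 2 mm off the pocket's centre. It also met the floor within 1 mm of the expected height. My first corner picks made it look about 2 % too long and wide. I put this down to blur and shadow, not to it sitting high.
- **Case lid:** its outer face measures about 160 mm square and fits the plane 36 mm above the foam, so it is shut. Pushing on it met firm resistance.
- **Bystanders:** the bottle, beaker and cork ring look unmoved in the last picture; I did not measure them.

**Doubts**
- **Closing force:** the final press on the lid briefly reached about 44 N at the wrist. That was through the closed fingertips only, not the arm or the gripper's body, but it was harder than needed.
- **Side and scene cameras:** they disagreed with the wrist camera on the case's position by a few millimetres. I relied on the wrist camera.

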